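# Gauge the bushes, box the good ones and shut the box

## Task

The brass bushes stand in a row in the order they came off the lathe. Starting at the left end of the row (as the robot sees it) and taking them in turn, try each one on the gauge pin, flange down and without forcing: if it slides right down onto the gauge's base it is good and goes into the clear parts box, if it sticks partway it goes into the steel dish. When all are sorted, lower the box's lid until it is fully shut, without slamming it, and leave everything else on the bench where it is.

Things in the scene. Friction and masses are not known exactly. Their poses are not given: they have to be found in the camera images.
- bush_1a: Flanged brass bush standing on its flange: body 28 mm across, flange 38 mm across and 5 mm thick at the bottom, 28 mm high over all, 15 mm bore, about 100 g. Origin: centre of its underside; z up the bore. Good bushes are bored right through; bad ones keep a ledge inside, 10 mm up. They look alike. The row's places are 62 mm apart; at its left end (+y) stands bush_1a or bush_1b, never both.
- bush_1b: Flanged brass bush. Same outside shape and size as bush_1a; good or bad. At the left end of the row (the robot's left, +y) stands either bush_1a or bush_1b, only one of the two; the other is absent and has no pose.
- bush_2: Flanged brass bush. Same outside shape and size as bush_1a; good or bad. It stands at the second of the five places of the row, counted from the left (+y), or is absent and has no pose.
- bush_3: Flanged brass bush. Same outside shape and size as bush_1a; good or bad. It stands at the third of the five places of the row, counted from the left (+y), or is absent and has no pose.
- bush_4: Flanged brass bush. Same outside shape and size as bush_1a; good or bad. It stands at the fourth of the five places of the row, counted from the left (+y), or is absent and has no pose.
- bush_5a: Flanged brass bush. Same outside shape and size as bush_1a; good or bad. At the right end of the row (the robot's right, -y) stands either bush_5a or bush_5b, only one of the two; the other is absent and has no pose.
- bush_5b: Flanged brass bush. Same outside shape and size as bush_1a; good or bad. At the right end of the row (the robot's right, -y) stands either bush_5a or bush_5b, only one of the two; the other is absent and has no pose.
- gauge: Gauge: square dark steel base, 64 x 64 mm and 16 mm high, fixed to the bench, with one upright bright steel pin in its middle, 12 mm across and 22 mm tall above the base (its tip, at 38 mm, is tapered to 8 mm across over the last 3 mm). Origin: centre of the underside of the base, on the pin's axis; z up.
- gauge_seat (a point): Point on the pin's axis at the top face of the gauge's base (16 mm above the bench). A good bush goes down until its underside lies at this point; a bad one stops with its underside 12 mm higher.
- box: Clear plastic parts box with grey rim, fixed to the bench, open at the top: outside 120 mm (own x) by 170 mm (own y) by 45 mm high, walls and floor 4 mm. It has a hinged clear lid along its +x side, the far side from the robot; the box may be turned by up to 0.2 rad. Origin: centre of its underside.
- lid (a joint): Lid angle in rad: 0 shut, about 1.6 upright, limit 2.0 leaning back. Stiff hinge (about 0.1 N m) that stays where it is left. 120 mm from hinge to front edge, 170 mm wide, 5 mm thick, with a 50 mm wide grey tab 12 mm beyond the front edge. It starts open, at 1.65 to 1.8, and shuts towards the box's -x.
- lid_hinge (a point): Middle of the lid's hinge line, on the lid's under face: 60 mm along the box's +x from its origin and 45.5 mm above the box's underside. The hinge line runs along the box's y axis.
- lid_tab (a point): Middle of the lid's grey tab, 126 mm from the hinge line.
- dish: Round stainless steel dish, fixed to the bench, 144 mm across at the rim, 132 mm at the foot, 26 mm high, 3 mm thick. Origin: centre of its underside.
- tape: White roll of tape lying flat, 72 mm across, 27 mm hole radius, 22 mm high; origin: centre of its underside. Not part of the job: leave it where it is.
- carton: Small yellow carton, 75 x 32 x 22 mm; origin: centre of its underside. Not part of the job: leave it where it is.
- screwdriver: Screwdriver with red handle, 170 mm long, 26 mm thick, lying along its own x axis; origin: below its middle, on the bench. Not part of the job: leave it where it is.
- pliers: Pliers with one red and one blue handle, about 155 mm long (own x from -107 to +53 mm), 54 mm wide, 16 mm high; origin: below the pivot, on the bench. Not part of the job: leave it where it is.
- bottle: Closed green glass bottle, standing, 60 mm across, 200 mm tall; origin: centre of its underside. Not part of the job: leave it where it is.
- project: Black plastic project box with a small red knob, 75 x 110 x 45 mm; origin: centre of its underside. Not part of the job: leave it where it is.
Things that resemble listed ones, but are neither listed nor needed, are in the scene too. What is shaped like the bush_4 but green or red is not meant.

How it is judged (in metres and radians):
On the way, in this order (a step that is already met when the one before it is completed fails the run):
1. the bush at the first place from the left has been tried on the gauge pin (((horizontal distance between bush_1a and gauge_seat below 0.005 m and z of bush_1a in the frame of gauge_seat below 0.016 m and angle between bush_1a's own z axis and vertical below 0.2 rad) or (horizontal distance between bush_1b and gauge_seat below 0.005 m and z of bush_1b in the frame of gauge_seat below 0.016 m and angle between bush_1b's own z axis and vertical below 0.2 rad))), for 0.1 s.
2. the bush at the second place from the left has been tried on the gauge pin (horizontal distance between bush_2 and gauge_seat below 0.005 m and z of bush_2 in the frame of gauge_seat below 0.016 m and angle between bush_2's own z axis and vertical below 0.2 rad), for 0.1 s.
3. the bush at the third place from the left has been tried on the gauge pin (horizontal distance between bush_3 and gauge_seat below 0.005 m and z of bush_3 in the frame of gauge_seat below 0.016 m and angle between bush_3's own z axis and vertical below 0.2 rad), for 0.1 s.
4. the bush at the fourth place from the left has been tried on the gauge pin (horizontal distance between bush_4 and gauge_seat below 0.005 m and z of bush_4 in the frame of gauge_seat below 0.016 m and angle between bush_4's own z axis and vertical below 0.2 rad), for 0.1 s.
5. the bush at the fifth place from the left has been tried on the gauge pin (((horizontal distance between bush_5a and gauge_seat below 0.005 m and z of bush_5a in the frame of gauge_seat below 0.016 m and angle between bush_5a's own z axis and vertical below 0.2 rad) or (horizontal distance between bush_5b and gauge_seat below 0.005 m and z of bush_5b in the frame of gauge_seat below 0.016 m and angle between bush_5b's own z axis and vertical below 0.2 rad))), for 0.1 s.
6. every good bush is in the box and every bad one in the dish (x of bush_1a in the frame of box between -0.056 and 0.056 m and y of bush_1a in the frame of box between -0.081 and 0.081 m and z of each of bush_1a, bush_2, bush_4, bush_5b in the frame of box below 0.036 m and x of bush_2 in the frame of box between -0.056 and 0.056 m and y of bush_2 in the frame of box between -0.081 and 0.081 m and x of bush_4 in the frame of box between -0.056 and 0.056 m and y of bush_4 in the frame of box between -0.081 and 0.081 m and x of bush_5b in the frame of box between -0.056 and 0.056 m and y of bush_5b in the frame of box between -0.081 and 0.081 m and horizontal distance between each of bush_1b, bush_3, bush_5a and dish below 0.064 m and z of each of bush_1b, bush_3, bush_5a in the frame of dish below 0.036 m), for 0.2 s.
7. the box's lid is shut (value of joint lid below 0.06 rad), for 0.2 s.
At the end, for the whole second after the job is handed in: Every bush that goes right down on the pin lies inside the clear box (its origin between the walls, below the rim), every bush that gets stuck lies inside the steel dish (origin within 64 mm of its centre), and the box's lid is shut to within 0.06 rad (all of step 6 and value of joint lid below 0.06 rad); the robot touches nothing.
It fails at once if a bush is forced onto the gauge (more than 60 N) (contact force between any of bush_1a, bush_1b, bush_2, bush_3, bush_4, bush_5a, bush_5b and gauge above 60 N).
It fails at once if the lid is slammed (faster than 4 rad/s) (velocity of joint lid below -4 rad/s).
It fails at once if a thing that is not part of the job is moved by more than 3 cm (distance of any of tape, carton, screwdriver, pliers, bottle, project from where it was at the start of the episode above 0.03 m).
Of bush_1a, bush_1b only 1 to 1 are there at a start; the rules pass over those that are not, and their reading is None.
Of bush_5a, bush_5b only 1 to 1 are there at a start; the rules pass over those that are not, and their reading is None.
Of bush_2, bush_3, bush_4 only 1 to 3 are there at a start; the rules pass over those that are not, and their reading is None.
At some moment in a run one of bush_1a, bush_1b, bush_2, bush_3, bush_4, bush_5a, bush_5b may be knocked a few centimetres aside while the robot is not near it.
It also fails if it takes over 210 s, if anything falls off the work surface, if the arm or the gripper's body presses on something with over 40 N, if the wrist force passes 120 N, or if a joint passes its speed limit or range.

## Robot

A 6-joint arm with a two-finger parallel gripper is mounted at the origin on the work surface. World frame = base frame: x ahead of the robot, y to its left, z up, the work surface at z = 0. Lengths are in m, angles in degrees, forces in N, time in s.
With the tool pointing down it reaches from about 0.4 to 0.825 m from the base axis. Payload 7 kg.
Tool frame: the origin (TCP) lies between the finger pads; the fingertips stand 22 mm ahead of it and the grasp point (between the pads) lies 3 mm ahead of it; z points along the fingers, y is the line along which they close (so a half turn about z gives the same grasp; the last joint's range is limited). The gripper opens to 88 mm and grips with 3 to 60 N. Pads are 19 mm wide; open, the fingers measure 130 mm over their backs; the gripper's body (78 mm by 193 mm) begins 47 mm behind the grasp point.
Start: joints at [91.736, 20.546, 0.682, 0, -70.136, -16.507], TCP at [0.172, 0.653, 0.249] pointing down, gripper open.
Joint ranges: [-176.03, 176.03], [-82.01, 121.73], [-58.28, 71.71], [-173.87, 95.51], [-174.79, -0.11], [-173.66, 173.66]. Speed limits (degrees/s): [136.94, 136.94, 172.46, 180, 180, 180].

## Interface

Orientations are given as [roll, pitch, yaw] about the fixed x, y, z axes, in that order (R = Rz(yaw) Ry(pitch) Rx(roll)).
In Python, from plant import r, vision gives the robot as it stands.
- The arm moves only by the shell command python3 -m pendant 'ROWS' [FORCE]. ROWS is JSON, a list that holds one entry, the list of rows, each a list of 7 numbers: the shift along the tool's x, y, z scaled (see below), then the turn, a rotation vector about the tool's x, y, z scaled (see below), then the opening, from -1 (shut) to 1 (fully open). In form: [[[x, y, z, wx, wy, wz, fingers], ...]]. A call has exactly 8 rows; each row shifts and turns the commanded pose from where the row before left it, along the tool's axes as they then stand; what a row does not reach is not made up. The controller multiplies each number of a shift by 20 mm and each number of a turn by 4 degrees. A row lasts 1/10 s, in which the tool goes at most 50 mm and 8.59 degrees, less where a joint would pass 70% of its speed; a pose out of reach is approached as far as the arm can. A call with a number of a shift or a turn outside -1 to 1 is refused whole. A call with a gripper value outside its range is refused whole. The fingers move at their own pace and stop on an object; FORCE is the grip in N (left out, the last holds). Time passes only in rows, so rows that do not move let the fingers close, or fill a call up. It gives the time, the measured TCP pose, the force, the opening and the grip force at its end, in the units of the state.
- r.get_state(): the state, without advancing time (a new reading comes with each control period).
- vision.capture(name): name is "scene" or "top" or "wrist"; returns a dict with "frame" (384x512x3 uint8, blue, green, red), "depth" (384x512 float32, m along the optical axis (not along the pixel's ray), 0 where there is no reading), "camera_matrix" (3x3 intrinsics, pixels), "k1" (the pictures are not rectified: a ray, as slopes to the right and down, at radius r is drawn at 1 + k1 r^2 times it, then the intrinsics apply), "extrinsics" (4x4, takes a point from world to camera coordinates); the wrist camera has in their place "hand_eye" (4x4, takes a point from camera to tool coordinates, whose origin is the TCP and whose axes are the flange's). Camera axes: x right, y up, looking along -z (the intrinsics and any distortion apply to the point x, -y, -z); pixel columns grow to the right and rows downward; lengths in m; the calibration is good to about 2 mm. A picture is of the moment at which its call begins: read the wrist's pose just before it.
- r.close_job(): hands the job in; it is judged then, once.
The state is a dict: "time_s": time; "joints": joint angles; "qd": joint speeds; "joint_torque": joint torques, N m; "tcp_pos": TCP position; "eef_rot": TCP orientation; "contact_force": force on the tool from outside, world axes, zero at the start; "moment": the same for the moment, N m; "gripper_width": finger opening in m; "gripper_force": force on a finger pad.
Only numpy, scipy, OpenCV 4.12 (cv2) and the standard library are available. Lean on these libraries where they do the work, as an engineer would, in place of code of your own. Each camera call takes 0.05 s, during which the arm holds its last target. There are 200 camera calls.

## Working session

There is one attempt and no reset: what is moved stays moved. The work goes in short steps, Python scripts to look and compute and a shell command to move; the robot and the scene stay as the last step left them, time stands still between calls to the robot, and variables do not carry over. Pictures are saved under pics/ and viewed, at most 14 in all, crops included, and the job is handed in when it is done.

```bash
ls; mkdir -p pics
python3 - <<'E'
from plant import r, vision
import cv2,numpy as np
print(r.get_state())
for n in ("scene","top"):
    c=vision.capture(n); cv2.imwrite(f"pics/{n}0.png",c["frame"]); np.savez(f"{n}0.npz",**{k:v for k,v in c.items()})
    print(n,c["camera_matrix"],c["k1"],c["extrinsics"])
c=vision.capture("wrist");print(c["hand_eye"],c["camera_matrix"],c["k1"])
E
```

```text
pics
{'time_s': 0.0, 'joints': array([ 9.17363740e+01,  2.05916626e+01,  6.35646606e-01, -1.88840215e-02,
       -7.01359001e+01, -1.65086826e+01]), 'qd': array([-0.00378025, -0.04435915, -0.04953846,  0.07429305, -0.04587003,
       -0.12759349]), 'joint_torque': array([ 1.19692344e-03, -5.82726717e+01,  2.93046874e+01,  6.99694365e+00,
        6.94389077e-03, -1.56068609e-04]), 'tcp_pos': array([0.17200437, 0.65226771, 0.2476382 ]), 'eef_rot': array([ 1.79906828e+02, -9.10079861e-03, -1.47787320e+01]), 'contact_force': array([0.15643655, 0.61391871, 0.33549569]), 'moment': array([-0.00043995, -0.01877301, -0.03433174]), 'gripper_force': 0.0, 'gripper_width': 0.08754781213899239}
scene [[386.49675595   0.         258.90588525]
 [  0.         386.49675595 192.37067835]
 [  0.           0.           1.        ]] 0.04462285089256587 [[-0.15313925  0.98808929 -0.01509718  0.008748  ]
 [-0.8476875  -0.1234962   0.51592112  0.44722747]
 [ 0.50791168  0.09180546  0.85650305 -1.33668993]
 [ 0.          0.          0.          1.        ]]
top [[432.776334     0.         252.99826412]
 [  0.         432.776334   194.88746861]
 [  0.           0.           1.        ]] -0.03148410030510553 [[ 1.99107887e-02 -9.99801760e-01 -3.55151644e-05  8.67102504e-02]
 [ 9.97100429e-01  1.98543829e-02  7.34611337e-02 -5.32684950e-01]
 [-7.34458656e-02 -1.49808130e-03  9.97298080e-01 -1.45375044e+00]
 [ 0.00000000e+00  0.00000000e+00  0.00000000e+00  1.00000000e+00]]
[[ 2.98210720e-04  9.66029297e-01  2.58432405e-01  6.94036576e-02]
 [ 9.99999761e-01 -1.26983643e-04 -6.79252002e-04  4.47389263e-04]
 [-6.23360646e-04  2.58432546e-01 -9.66029104e-01 -1.37169726e-01]
 [ 0.00000000e+00  0.00000000e+00  0.00000000e+00  1.00000000e+00]] [[283.10358996   0.         258.71684552]
 [  0.         283.10358996 189.38131131]
 [  0.           0.           1.        ]] -0.002386656581302144
```

View pics/top0.png

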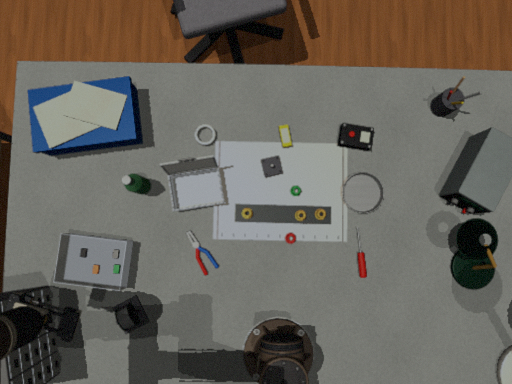

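View pics/scene0.png

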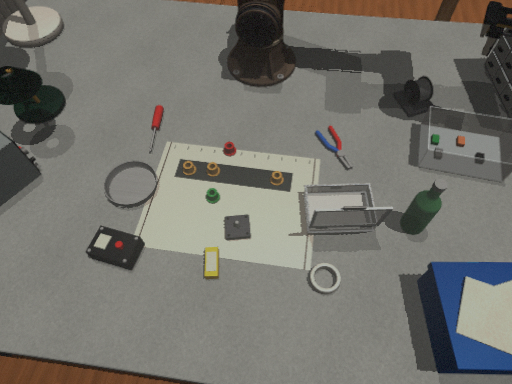

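The top view shows three brass bushes in the row: place 1 at (247,213), place 4 at (300,215) and place 5 at (320,214). The gauge is at (272,166), the box at (197,190) with its lid up, and the dish at (362,193). 

Things that could be taken for a bush are the green one at (296,190) and the red one at (291,238). The tape ring at (205,134) could be taken for the dish, as could the grey tray at (94,262) for the box. I choose by brass colour within the dark row strip.

```bash
cat > h.py <<'E'
import numpy as np,cv2
from scipy.spatial.transform import Rotation as Ro
def rays(c,uv,T=None):
    """pixels -> origin, directions in world; T = camera->world for wrist"""
    K=c["camera_matrix"]; k=float(c["k1"])
    uv=np.atleast_2d(np.array(uv,float))
    d=np.array([(uv[:,0]-K[0,2])/K[0,0],(uv[:,1]-K[1,2])/K[1,1]]).T
    u=d.copy()
    for _ in range(10): u=d/(1+k*(u**2).sum(1,keepdims=True))
    if T is None: T=np.linalg.inv(c["extrinsics"])
    v=np.c_[u[:,0],-u[:,1],-np.ones(len(u))]
    return T[:3,3], v@T[:3,:3].T
def plane(c,uv,z,T=None):
    o,v=rays(c,uv,T); return o+v*((z-o[2])/v[:,2])[:,None]
def wristT(s,c):
    T=np.eye(4); T[:3,:3]=Ro.from_euler('xyz',s["eef_rot"],degrees=True).as_matrix(); T[:3,3]=s["tcp_pos"]
    return T@c["hand_eye"]
def cloud(c,T=None):
    h,w=c["depth"].shape; uv=np.stack(np.meshgrid(np.arange(w),np.arange(h)),-1).reshape(-1,2)
    o,v=rays(c,uv,T); return (o+v*c["depth"].reshape(-1,1)).reshape(h,w,3)
def brass(f,T=None):
    hsv=cv2.cvtColor(f,cv2.COLOR_BGR2HSV); return cv2.inRange(hsv,(12,90,70),(28,255,255))
def blobs(m,a):
    n,l,st,ce=cv2.connectedComponentsWithStats(m); return [(ce[i],st[i]) for i in range(1,n) if st[i][4]>=a]
E
python3 - <<'E'
from h import *
c=dict(np.load("top0.npz")); P=cloud(c); f=c["frame"]
np.set_printoptions(precision=4,suppress=True)
for ce,st in blobs(brass(f),20): print("brass",ce,st,plane(c,ce,.022)[0][:2])
def at(n,u,v,z): print(n,plane(c,[[u,v]],z)[0],"depthz",P[v,u])
at("gauge",272,166,.016);at("green",296,190,.02);at("red",291,238,.02);at("bottle",135,183,.1);at("pliers",200,250,0)
# height-band blobs
Z=P[...,2]
for nm,(x0,x1,y0,y1) in dict(dish=(342,386,170,216),gauge=(258,288,152,180),tape=(192,218,122,148),bottle=(120,152,170,197)).items():
    Q=P[y0:y1,x0:x1].reshape(-1,3); q=Q[(Q[:,2]>.008)&(Q[:,2]<.3)]
    print(nm,len(q),q.min(0),q.max(0),(q.min(0)+q.max(0))/2, cv2.minAreaRect(q[:,:2].astype(np.float32)*1000))
Q=P[150:215,155:240].reshape(-1,3)
q=Q[(Q[:,2]>.03)&(Q[:,2]<.06)];print("boxrim",cv2.minAreaRect(q[:,:2].astype(np.float32)*1000))
q=Q[(Q[:,2]>.1)];print("lid",len(q),q.min(0),q.max(0),cv2.minAreaRect(q[:,:2].astype(np.float32)*1000))
cv2.imwrite("pics/cropA.png",cv2.resize(f[120:256,115:400],None,fx=2.8,fy=2.8,interpolation=cv2.INTER_CUBIC))
E
```

```text
brass [84.3006 36.3861] [    0     0   205   135 12215] [1.0792 0.7032]
brass [409.2115  33.4049] [  290     0   222    71 13911] [ 1.1125 -0.4421]
brass [211.969   58.0698] [202  50  18  14 129] [1.0068 0.2501]
brass [457.5517  85.0345] [452  77  13  17  29] [ 0.93   -0.6101]
brass [457.85 101.9 ] [451 101  13   3  20] [ 0.8697 -0.6098]
brass [246.9362 212.8298] [242 208  11  11  94] [0.4693 0.1166]
brass [319.7596 213.7212] [314 208  12  12 104] [ 0.4712 -0.1303]
brass [299.84 214.97] [294 210  12  11 100] [ 0.4656 -0.0628]
brass [491.1351 257.8784] [487 249  10  19  74] [ 0.3322 -0.7159]
brass [ 95.3404 268.8723] [ 93 265   6   9  47] [0.2699 0.6241]
gauge [0.6318 0.0341 0.016 ] depthz [0.6294 0.0348 0.0328]
green [ 0.5504 -0.0489  0.02  ] depthz [ 0.5521 -0.0507  0.0013]
red [ 0.3873 -0.0341  0.02  ] depthz [ 0.3868 -0.0358  0.0003]
bottle [0.5559 0.4793 0.1   ] depthz [0.5512 0.4658 0.1487]
pliers [0.3397 0.2748 0.    ] depthz [0.3403 0.2734 0.012 ]
dish 306 [ 0.469  -0.3463  0.008 ] [ 0.6206 -0.2038  0.034 ] [ 0.5448 -0.2751  0.021 ] ((548.6947631835938, -274.82745361328125), (
[... 161 characters left out ...]
41.587703704833984), (80.1671371459961, 82.25614166259766), 87.08985137939453)
tape 174 [0.7026 0.2316 0.0082] [0.7726 0.3013 0.0306] [0.7376 0.2665 0.0194] ((737.51416015625, 266.4472961425781), (69.70573425292969, 69.84175872802734), 89.27647399902344)
bottle 454 [0.5235 0.4482 0.0087] [0.602  0.5298 0.2078] [0.5628 0.489  0.1083] ((572.3985595703125, 484.32977294921875), (91.86631774902344, 57.73069381713867), 24.741432189941406)
boxrim ((548.29931640625, 289.2605285644531), (126.62672424316406, 174.96934509277344), 10.669828414916992)
lid 481 [0.4226 0.0951 0.1   ] [0.6425 0.3871 1.489 ] ((565.7473754882812, 211.82797241210938), (348.8016662597656, 121.50616455078125), 58.41139221191406)
```

View pics/cropA.png

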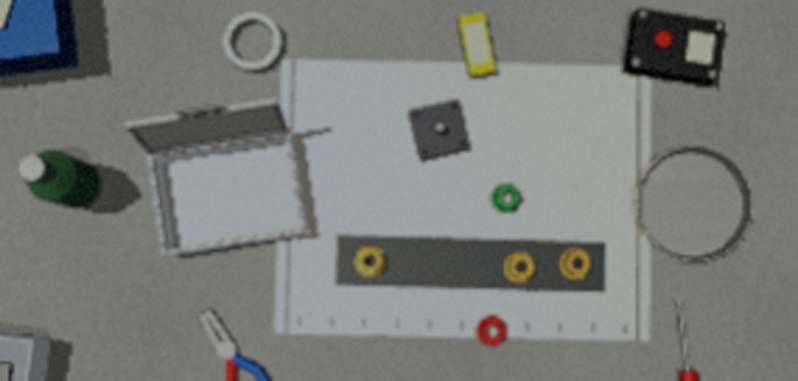

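Crop confirms it: three brass bushes on the dark strip, at crop (370,262), (519,267) and (575,264). The green and red rings are decoys. I'll turn the gripper so the camera sits on the robot side, then fly in.

```bash
R='[0,0,0,0,0,1,1]'
python3 -m pendant '[[[0,0,0,0,0,1,1],[0,0,0,0,0,1,1],[0,0,0,0,0,1,1],[0,0,0,0,0,1,1],[0,0,0,0,0,1,1],[0,0,0,0,0,1,1],[0,0,0,0,0,1,1],[0,0,0,0,0,1,1]]]'
python3 -m pendant '[[[0,0,0,0,0,1,1],[0,0,0,0,0,1,1],[0,0,0,0,0,1,1],[0,0,0,0,0,1,1],[0,0,0,0,0,1,1],[0,0,0,0,0,1,1],[0,0,0,0,0,1,1],[0,0,0,0,0,1,1]]]' >/dev/null
python3 -m pendant '[[[0,0,0,0,0,1,1],[0,0,0,0,0,1,1],[0,0,0,0,0,1,1],[0,0,0,0,0,1,1],[0,0,0,0,0,1,1],[0,0,0,0,0,1,1],[0,0,0,0,0,1,1],[0,0,0,0,0,1,1]]]' >/dev/null
python3 -m pendant '[[[0,0,0,0,0,1,1],[0,0,0,0,0,1,1],[0,0,0,0,0,1,1],[0,0,0,0,0,1,1],[0,0,0,0,0,1,1],[0,0,0,0,0,1,1],[0,0,0,0,0,0,1],[0,0,0,0,0,0,1]]]'
```

```text
time_s: 0.95
tcp_pos: [0.1721, 0.6525, 0.2482]
eef_rot: [180.0, -0.0, -46.9]
contact_force: [0.5, -0.7, 0.0]
gripper_width: 0.0878
gripper_force: 0.0
time_s: 3.35
tcp_pos: [0.1721, 0.6525, 0.2483]
eef_rot: [-180.0, -0.0, -134.7]
contact_force: [-0.2, -0.2, -0.1]
gripper_width: 0.0878
gripper_force: 0.0
```

```bash
python3 -m pendant '[[[0.2,-1,0,0,0,0,1],[0.2,-1,0,0,0,0,1],[0.2,-1,0,0,0,0,1],[0.2,-1,0,0,0,0,1],[0.2,-1,0,0,0,0,1],[0.2,-1,0,0,0,0,1],[0.2,-1,0,0,0,0,1],[0.2,-1,0,0,0,0,1]]]' >/dev/null
python3 -m pendant '[[[0.2,-1,0,0,0,0,1],[0.2,-1,0,0,0,0,1],[0.2,-1,0,0,0,0,1],[0.2,-1,0,0,0,0,1],[0.2,-1,0,0,0,0,1],[0.2,-1,0,0,0,0,1],[0.2,-1,0,0,0,0,1],[0.2,-1,0,0,0,0,1]]]' >/dev/null
python3 -m pendant '[[[0.2,-1,0,0,0,0,1],[0.2,-1,0,0,0,0,1],[0.2,-1,0,0,0,0,1],[0.2,-1,0,0,0,0,1],[0.2,-1,0,0,0,0,1],[0.2,-1,0,0,0,0,1],[0.2,-1,0,0,0,0,1],[0.2,-1,0,0,0,0,1]]]'
python3 -m pendant '[[[0.2,-1,0,0,0,0,1],[0.2,-1,0,0,0,0,1],[0.2,-1,0,0,0,0,1],[0.2,-1,0,0,0,0,1],[0.2,-1,0,0,0,0,1],[0.2,0,0,0,0,0,1],[0,0,0,0,0,0,1],[0,0,0,0,0,0,1]]]'
python3 - <<'E'
from h import *
from plant import r,vision
s=r.get_state(); c=vision.capture("wrist"); np.savez("w1.npz",s_pos=s["tcp_pos"],s_rot=s["eef_rot"],**c)
cv2.imwrite("pics/w1.png",c["frame"]); T=wristT(s,c); print(s["tcp_pos"],s["eef_rot"])
for ce,st in blobs(brass(c["frame"]),60): print(ce,st,plane(c,ce,.022,T)[0])
E
```

```text
time_s: 5.75
tcp_pos: [0.4458, 0.2449, 0.2486]
eef_rot: [-180.0, 0.0, -134.8]
contact_force: [0.3, -0.4, 1.1]
gripper_width: 0.0873
gripper_force: 0.0
time_s: 6.55
tcp_pos: [0.4991, 0.1589, 0.2486]
eef_rot: [180.0, 0.0, -134.8]
contact_force: [0.6, 0.0, 0.9]
gripper_width: 0.0878
gripper_force: 0.0
[0.49910523 0.15890369 0.24864351] [ 1.79996277e+02  1.39916303e-02 -1.34777184e+02]
[142.49409781  14.22596965] [124   0  37  32 593] [ 0.46717975 -0.06243983  0.022     ]
[249.85321101 116.97247706] [240 113  23   9 109] [0.46087846 0.10413919 0.022     ]
[ 55.29649596 190.26549865] [ 26 173  48  40 742] [ 0.7124056  -0.01199378  0.022     ]
[ 92.20930233 250.64341085] [ 88 234  12  34 129] [0.74929778 0.07608369 0.022     ]
[425.58646617 257.38345865] [420 238  10  39 133] [0.42068791 0.41648276 0.022     ]
```

View pics/w1.png

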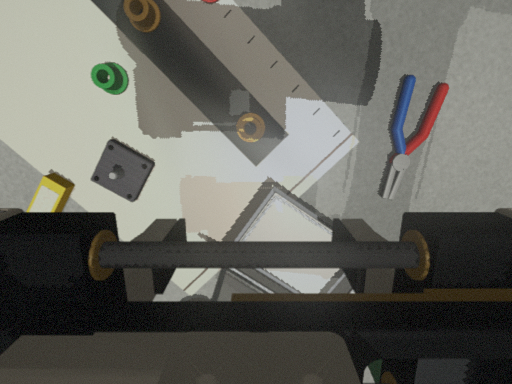

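The wrist view shows the gauge at (122,170) with its pin tip at (112,176), bush 1 at (250,127), bush 4 at (141,14), and the front corner of the box at (275,185).

Run:
```python
from h import *
np.set_printoptions(precision=4,suppress=True)
c=dict(np.load("w1.npz")); s=dict(tcp_pos=c["s_pos"],eef_rot=c["s_rot"]); T=wristT(s,c); f=c["frame"]; P=cloud(c,T)
g=cv2.cvtColor(f,cv2.COLOR_BGR2GRAY)
# gauge base
sub=np.zeros_like(g); sub[130:210,80:162]=(g[130:210,80:162]<95)*255
sub=cv2.morphologyEx(sub,cv2.MORPH_CLOSE,np.ones((7,7)))
cn=max(cv2.findContours(sub,0,2)[0],key=cv2.contourArea)[:,0]
p=plane(c,cn,.016,T)[:,:2]; print("base",cv2.minAreaRect((p*1000).astype(np.float32)))
def band(x0,x1,y0,y1,a,b):
    Q=P[y0:y1,x0:x1]; m=(Q[...,2]>a)&(Q[...,2]<b)&(c["depth"][y0:y1,x0:x1]>.1); q=Q[m]; vv,uu=np.nonzero(m)
    return q,np.c_[uu+x0,vv+y0]
q,uv=band(95,135,155,195,.029,.06); print("pin",len(q),np.median(q,0),uv.mean(0),plane(c,uv.mean(0),.037,T))
q,uv=band(85,160,135,205,.012,.02); print("base depth",len(q),q.mean(0),cv2.minAreaRect((q[:,:2]*1000).astype(np.float32)))
for n,(a,b,d,e) in dict(b1=(230,275,105,150),b4=(118,165,0,38)).items():
    q,uv=band(a,b,d,e,.018,.04); print(n,len(q),"zmed",np.median(q[:,2]),cv2.minEnclosingCircle((q[:,:2]*1000).astype(np.float32)),plane(c,uv.mean(0),.028,T)[0], np.percentile(P[d:e,a:b,2],[5,50]))
cv2.imwrite("pics/w1g.png",np.hstack([cv2.resize(f[130:210,80:165],(510,480)),cv2.resize(f[100:150,225:275],(288,480))]))
```

```text
base ((630.143798828125, 33.550018310546875), (66.50381469726562, 64.28748321533203), 14.656620979309082)
pin 95 [0.6315 0.0333 0.0377] [113.8421 174.4316] [[0.6318 0.0331 0.037 ]]
base depth 2157 [0.6313 0.0326 0.017 ] ((633.273681640625, 32.215972900390625), (63.842018127441406, 64.37752532958984), 13.878780364990234)
b1 303 zmed 0.028906763609885144 ((470.5316467285156, 113.36676025390625), 13.863454818725586) [0.4705 0.1133 0.028 ] [0.0013 0.0029]
b4 471 zmed 0.02835468232057936 ((467.2164306640625, -68.93538665771484), 14.329326629638672) [ 0.4682 -0.0658  0.028 ] [0.0016 0.0048]
```

View pics/w1g.png

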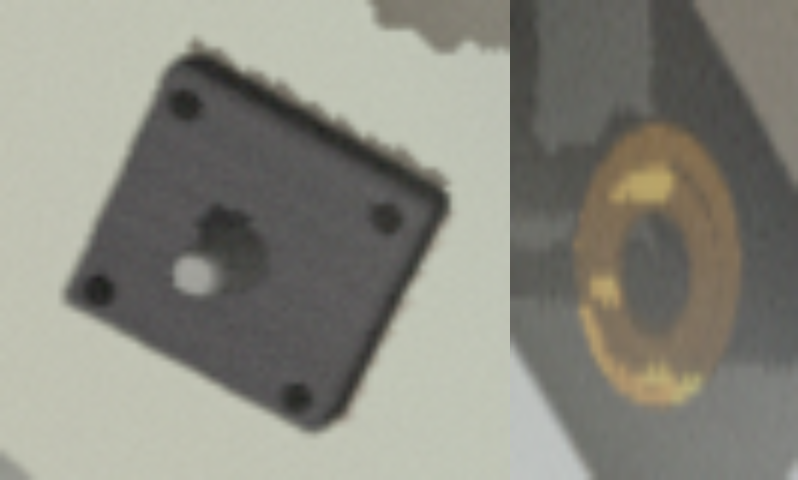

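```bash
cat >> h.py <<'E'
def units(tgt,s=None):
    from plant import r
    s=s or r.get_state(); R=Ro.from_euler('xyz',s["eef_rot"],degrees=True).as_matrix()
    return np.round(R.T@(np.array(tgt)-s["tcp_pos"])/.02,2)
def look(x0=0,y0=0,name=None):
    from plant import r,vision
    s=r.get_state(); c=vision.capture("wrist"); T=wristT(s,c); 
    if name: cv2.imwrite(f"pics/{name}.png",c["frame"])
    return s,c,T,cloud(c,T)
def top(c,T,P,xy,z0,z1,rad):
    """centre of the face lying at z0..z1 within rad of xy"""
    m=(P[...,2]>z0)&(P[...,2]<z1)&(c["depth"]>.05)&(np.hypot(P[...,0]-xy[0],P[...,1]-xy[1])<rad)
    q=P[m]; (x,y),rr=cv2.minEnclosingCircle((q[:,:2]*1000).astype(np.float32)); return len(q),q.mean(0).round(4),np.round([x,y,rr],1)
E
python3 -m pendant '[[[0.44,-0.1,0.98,0,0,0,0.27],[0.44,-0.1,0.98,0,0,0,0.27],[0.44,-0.1,0.98,0,0,0,0.27],[0.44,-0.1,0.98,0,0,0,0.27],[0.44,-0.1,0.98,0,0,0,0.27],[0.44,-0.1,0.98,0,0,0,0.27],[0,0,0,0,0,0,0.27],[0,0,0,0,0,0,0.27]]]' 25
python3 - <<'E'
from h import *
s,c,T,P=look(name="w2")
print(s["tcp_pos"],top(c,T,P,(.4705,.1133),.024,.034,.022));
E
```

```text
time_s: 7.4
tcp_pos: [0.471, 0.1136, 0.1315]
eef_rot: [-180.0, -0.0, -134.7]
contact_force: [-0.3, -0.4, 1.0]
gripper_width: 0.0559
gripper_force: 0.0
[0.47098606 0.11361891 0.13150025] (594, array([0.47  , 0.1131, 0.0287]), array([470.5, 113.5,  14.1]))
```

```bash
python3 -m pendant '[[[0.03,0,0.8,0,0,0,0.27],[0,0,0.8,0,0,0,0.27],[0,0,0.8,0,0,0,0.27],[0,0,0.8,0,0,0,0.27],[0,0,0.8,0,0,0,0.27],[0,0,0.7,0,0,0,0.27],[0,0,0.4,0,0,0,0.27],[0,0,0,0,0,0,0.27]]]' 25
python3 -m pendant '[[[0,0,0,0,0,0,-0.6],[0,0,0,0,0,0,-0.6],[0,0,0,0,0,0,-0.6],[0,0,0,0,0,0,-0.6],[0,0,0,0,0,0,-0.6],[0,0,0,0,0,0,-0.6],[0,0,0,0,0,0,-0.6],[0,0,0,0,0,0,-0.6]]]' 25
```

```text
time_s: 8.25
tcp_pos: [0.4705, 0.113, 0.0288]
eef_rot: [180.0, -0.0, -134.7]
contact_force: [-0.2, 0.5, -0.2]
gripper_width: 0.0558
gripper_force: 0.0
time_s: 9.05
tcp_pos: [0.4705, 0.1128, 0.0294]
eef_rot: [-180.0, 0.0, -134.8]
contact_force: [-1.7, 0.0, 6.9]
gripper_width: 0.0275
gripper_force: 25.0
```

```bash
python3 -m pendant '[[[0,0,-0.5,0,0,0,-0.6],[0,0,-0.9,0,0,0,-0.6],[0,0,-0.9,0,0,0,-0.6],[0,0,-0.9,0,0,0,-0.6],[0,0,-0.9,0,0,0,-0.6],[-0.3,-0.5,-0.1,0,0,0,-0.6],[-0.3,-0.8,0,0,0,0,-0.6],[-0.4,-0.9,0,0,0,0,-0.6]]]'
python3 -m pendant '[[[-0.3,-0.9,0,0,0,0,-0.6],[-0.3,-0.9,0,0,0,0,-0.6],[-0.3,-0.8,0,0,0,0,-0.6],[-0.2,-0.6,0,0,0,0,-0.6],[-0.2,-0.5,0,0,0,0,-0.6],[0,0,0,0,0,0,-0.6],[0,0,0,0,0,0,-0.6],[0,0,0,0,0,0,-0.6]]]'
python3 - <<'E'
from h import *
s,c,T,P=look(name="w3")
print(s["tcp_pos"],"pin",top(c,T,P,(.632,.033),.030,.045,.015),"base",top(c,T,P,(.632,.033),.012,.021,.05))
print("bush",top(c,T,P,s["tcp_pos"],s["tcp_pos"][2]-.006,s["tcp_pos"][2]+.004,.02))
print(units([.632,.033,.11]))
E
```

```text
time_s: 9.85
tcp_pos: [0.5161, 0.0956, 0.1131]
eef_rot: [180.0, 0.0, -134.7]
contact_force: [-0.3, 0.2, -1.3]
gripper_width: 0.0274
gripper_force: 25.0
time_s: 10.65
tcp_pos: [0.5859, 0.0624, 0.1129]
eef_rot: [180.0, -0.0, -134.8]
contact_force: [0.3, -0.3, -1.7]
gripper_width: 0.0275
gripper_force: 25.0
[0.58593389 0.06235345 0.11294277] pin (8, array([0.6296, 0.0286, 0.0313]), array([629.8,  28.7,   2.5])) base (2860, array([0.6205, 0.0241, 0.0169]), array([628. ,  30.1,  40. ]))
bush (918, array([0.5813, 0.0578, 0.1118]), array([583.1,  59.2,  19. ]))
[-0.58 -2.67  0.15]
```

View pics/w3.png

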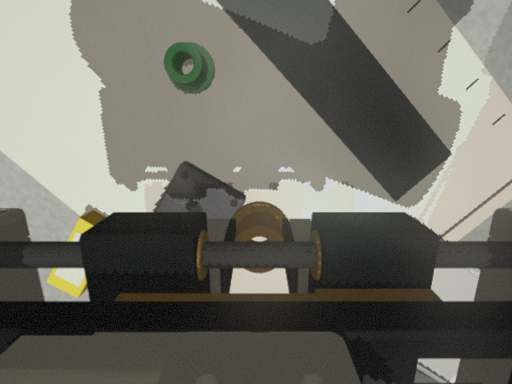

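Run:
```python
from h import *
c=dict(np.load("w1.npz")); s=dict(tcp_pos=c["s_pos"],eef_rot=c["s_rot"]); T=wristT(s,c); P=cloud(c,T); g=cv2.cvtColor(c["frame"],cv2.COLOR_BGR2GRAY)
m=np.zeros_like(g); m[168:184,104:122]=(g[168:184,104:122]>115)*255
for ce,st in blobs(m,5): print(ce,st,plane(c,ce,.038,T)[0])
Q=P[160:190,100:130]; m=(Q[...,2]>.0365)&(Q[...,2]<.04); print(m.sum(),Q[m].mean(0), Q[m].min(0),Q[m].max(0))
for zb in (.020,.025,.03):
  m=(Q[...,2]>zb)&(Q[...,2]<zb+.005);print(zb,m.sum(),Q[m].mean(0))
m=(P[...,2]>.0145)&(P[...,2]<.0185)&(np.hypot(P[...,0]-.632,P[...,1]-.033)<.05)
q=(P[m][:,:2]*1000).astype(np.float32); r=cv2.minAreaRect(q); print(r)
```

```text
[111.94594595 175.56756757] [109 173   7   6  37] [0.63411656 0.03252117 0.038     ]
53 [0.63253939 0.03254876 0.0384676 ] [0.62712904 0.02687046 0.03653148] [0.63787857 0.03807547 0.0397603 ]
0.02 18 [0.62966414 0.03382375 0.02247198]
0.025 17 [0.62964086 0.03435974 0.02732037]
0.03 18 [0.62955169 0.03452711 0.03252389]
((633.3687744140625, 32.356407165527344), (63.589935302734375, 63.73891067504883), 13.87878131866455)
```

```bash
python3 -m pendant '[[[-0.2,-0.9,0,0,0,0,-0.6],[-0.2,-0.9,0,0,0,0,-0.6],[-0.21,-0.94,0,0,0,0,-0.6],[0,0,0.6,0,0,0,-0.6],[0,0,0.6,0,0,0,-0.6],[0,0,0.6,0,0,0,-0.6],[0,0,0.1,0,0,0,-0.6],[0,0,0,0,0,0,-0.6]]]'
python3 -c "
from h import *
print(units([.6334,.0324,.045]))"
```

```text
time_s: 11.5
tcp_pos: [0.6332, 0.0325, 0.0742]
eef_rot: [180.0, -0.1, -134.7]
contact_force: [0.5, 0.5, -0.8]
gripper_width: 0.0273
gripper_force: 25.0
[-0.01 -0.01  1.46]
```

```bash
python3 -m pendant '[[[0,0,0.15,0,0,0,-0.6],[0,0,0.15,0,0,0,-0.6],[0,0,0.15,0,0,0,-0.6],[0,0,0.1,0,0,0,-0.6],[0,0,0.1,0,0,0,-0.6],[0,0,0.1,0,0,0,-0.6],[0,0,0,0,0,0,-0.6],[0,0,0,0,0,0,-0.6]]]'
```

```text
time_s: 12.3
tcp_pos: [0.634, 0.0322, 0.0599]
eef_rot: [-180.0, -0.0, -134.8]
contact_force: [0.1, -0.3, -0.8]
gripper_width: 0.0271
gripper_force: 25.0
```

```bash
python3 -m pendant '[[[0,0,0.05,0,0,0,-0.6],[0,0,0.05,0,0,0,-0.6],[0,0,0.05,0,0,0,-0.6],[0,0,0.05,0,0,0,-0.6],[0,0,0.05,0,0,0,-0.6],[0,0,0,0,0,0,-0.6],[0,0,0,0,0,0,-0.6],[0,0,0,0,0,0,-0.6]]]'
```

```text
time_s: 13.1
tcp_pos: [0.634, 0.0323, 0.055]
eef_rot: [-180.0, 0.0, -134.8]
contact_force: [-0.5, -0.3, -0.9]
gripper_width: 0.0275
gripper_force: 25.0
```

```bash
python3 -m pendant '[[[0,0,0.05,0,0,0,-0.6],[0,0,0.05,0,0,0,-0.6],[0,0,0.05,0,0,0,-0.6],[0,0,0.05,0,0,0,-0.6],[0,0,0.05,0,0,0,-0.6],[0,0,0,0,0,0,-0.6],[0,0,0,0,0,0,-0.6],[0,0,0,0,0,0,-0.6]]]'
python3 -m pendant '[[[0,0,0.05,0,0,0,-0.6],[0,0,0.05,0,0,0,-0.6],[0,0,0.05,0,0,0,-0.6],[0,0,0.05,0,0,0,-0.6],[0,0,0,0,0,0,-0.6],[0,0,0,0,0,0,-0.6],[0,0,0,0,0,0,-0.6],[0,0,0,0,0,0,-0.6]]]'
```

```text
time_s: 13.9
tcp_pos: [0.634, 0.0323, 0.05]
eef_rot: [-180.0, 0.0, -134.8]
contact_force: [-0.3, -0.5, -1.1]
gripper_width: 0.0273
gripper_force: 25.0
time_s: 14.7
tcp_pos: [0.6339, 0.0323, 0.046]
eef_rot: [-180.0, 0.0, -134.8]
contact_force: [0.1, 0.3, -1.1]
gripper_width: 0.0274
gripper_force: 25.0
```

Bush 1 went right down with no contact force, so it is good and goes into the box. I'll lift it and measure the box more closely.

```bash
python3 -m pendant '[[[0,0,-0.3,0,0,0,-0.6],[0,0,-0.6,0,0,0,-0.6],[0,0,-0.9,0,0,0,-0.6],[0,0,-0.9,0,0,0,-0.6],[0,0,-0.9,0,0,0,-0.6],[0,0,-0.9,0,0,0,-0.6],[0,0,-0.9,0,0,0,-0.6],[0,0,-0.9,0,0,0,-0.6]]]'
python3 - <<'E'
from h import *
np.set_printoptions(precision=4,suppress=True)
c=dict(np.load("w1.npz")); s=dict(tcp_pos=c["s_pos"],eef_rot=c["s_rot"]); T=wristT(s,c); P=cloud(c,T)
t=dict(np.load("top0.npz")); Pt=cloud(t)
for n,Q in (("w",P),("t",Pt)):
    q=Q.reshape(-1,3); q=q[(q[:,0]>.42)&(q[:,0]<.68)&(q[:,1]>.17)&(q[:,1]<.42)]
    a=q[(q[:,2]>.04)&(q[:,2]<.05)]; print(n,len(a),cv2.minAreaRect((a[:,:2]*1000).astype(np.float32)))
    a=q[(q[:,2]>.0)&(q[:,2]<.2)]
    m=np.full((52,50),-1); 
    for x,y,z in a:
        i,j=int((x-.42)/.005),int((y-.17)/.005); m[i,j]=max(m[i,j],int(z*1000))
    for i in range(47,3,-2): print(int((.42+i*.005)*1000),' '.join('%3s'%(v if v>=0 else '.') for v in m[i,::-2]))
E
```

```text
time_s: 15.5
tcp_pos: [0.634, 0.0323, 0.1741]
eef_rot: [-180.0, 0.1, -134.8]
contact_force: [0.5, -0.3, -0.8]
gripper_width: 0.0277
gripper_force: 25.0
w 974 ((548.1641845703125, 286.0489196777344), (125.88423156738281, 172.63380432128906), 10.695207595825195)
655   .   .   .   .   .   .   .   .   .   .   .   .   .   .   .   .   .   .   .   2   2   .   .   .   .
645   .   .   .   .   .   .   .   .   .   .   .   .   .   .   .   .   .   .   .   .   .   .   .   .   .
635   .   .   .   .   .   .   .   .   .   .   .   .   .   .   .   .   .   .   .   .   .   .   .   .   2
625   .   .   .   .   .   .   .   .   .   .   .   .   .   .   .   .   .   .  96 103 110   .   .   2   2
615   .   .   .   .   .   .   .   .   .   .   .   .   .   .   .   .  68  73  66  53   .   .   2   2   3
605   .   .   .   .   .   .   .   .   .   .   .   .   .  46  46  46  38   .   .   .   .   3   2   2   2
595   .   .   .   .   .   .   .   .   7  16  23   7   7   8   6   .   .   .   .   .   .  16   3   3   2
585   .   .   .   .   .   .   .   6   7   6   7   7   8   8   .   .   .   .   .   7   .  29   2   2   3
575   .
[... 3146 characters left out ...]
   2   5   5  10   9  10   8   1  15   5   4  14   4   3   3   .  44   3   1
495   .   .   2   7   .  49   8  10   1   8   9   8   7   4   6  38  46  51  48  49  47   .   2   4   5
485   3   1   0   0   .   .   2  10   8  11  10  46  46  48  40  35   6   4   1   .   6   5   2   3   5
475   2   2   .   1   0   .  47  49  50   2   5   0   .   3   5   .   .   5   .   5   6   2   1   2   3
464   3   4   2   .   .   .   2   0   .   4   2   3   6   1   3   2   .   .   6   1   3   1   .   2   0
454   5   .   6   7   0   .   0   2   .   4   1   2   1   3   0   .   .   6   0   3   1   0   .   .   3
445   3   1   0   .   2   .   7   3   1   1   2   1   4   1   1   .   2   .   4   3   3   8   0   0   1
```

```bash
python3 -m pendant '[[[0,0,0,0,0,1,-0.6],[0,0,0,0,0,1,-0.6],[0,0,0,0,0,1,-0.6],[0,0,0,0,0,1,-0.6],[0,0,0,0,0,1,-0.6],[0,0,0,0,0,1,-0.6],[0,0,0,0,0,1,-0.6],[0,0,0,0,0,1,-0.6]]]'
python3 -m pendant '[[[0.2,0,0,0,0,0.75,-0.6],[0.4,0.8,0,0,0,0,-0.6],[0.4,1,0,0,0,0,-0.6],[0.4,1,0,0,0,0,-0.6],[0.4,1,0,0,0,0,-0.6],[0.4,1,0,0,0,0,-0.6],[0.4,1,0,0,0,0,-0.6],[0.1,1,0,0,0,0,-0.6]]]'
python3 -m pendant '[[[0,1,0,0,0,0,-0.6],[0,1,0,0,0,0,-0.6],[0,1,0,0,0,0,-0.6],[0,0.7,0,0,0,0,-0.6],[0,0.5,0,0,0,0,-0.6],[0,0,0,0,0,0,-0.6],[0,0,0,0,0,0,-0.6],[0,0,0,0,0,0,-0.6]]]'
python3 - <<'E'
from h import *
s,c,T,P=look(name="w4"); print(units([.5424,.2406,.036]))
q=P.reshape(-1,3); q=q[(q[:,0]>.42)&(q[:,0]<.62)&(q[:,1]>.15)&(q[:,1]<.42)&(q[:,2]>.04)&(q[:,2]<.05)]; print(cv2.minAreaRect((q[:,:2]*1000).astype(np.float32)))
E
```

```text
time_s: 16.3
tcp_pos: [0.634, 0.0323, 0.1733]
eef_rot: [180.0, 0.1, -166.9]
contact_force: [0.6, 0.4, -0.6]
gripper_width: 0.027
gripper_force: 25.0
time_s: 17.1
tcp_pos: [0.5554, 0.1574, 0.1731]
eef_rot: [180.0, 0.1, -169.7]
contact_force: [0.5, 0.9, -1.6]
gripper_width: 0.0273
gripper_force: 25.0
time_s: 17.9
tcp_pos: [0.5417, 0.2383, 0.172]
eef_rot: [-180.0, -0.0, -169.8]
contact_force: [0.9, -0.9, -0.9]
gripper_width: 0.0272
gripper_force: 25.0
[-0.05  0.11  6.8 ]
((524.8338012695312, 283.024169921875), (77.91775512695312, 174.76007080078125), 10.540672302246094)
```

View pics/w4.png

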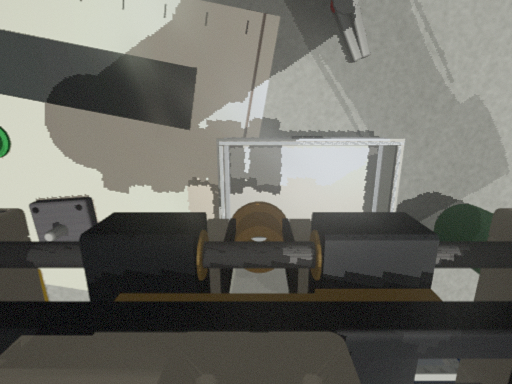

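The box is at (.546, .287) with a yaw of 10.5°, and its rim lies at columns 220–402. I'll shift slightly toward its centre before lowering.

```bash
python3 -m pendant '[[[-0.45,0.3,0,0,0,0,-0.6],[-0.5,0.36,0,0,0,0,-0.6],[0,0,0.8,0,0,0,-0.6],[0,0,0.8,0,0,0,-0.6],[0,0,0.8,0,0,0,-0.6],[0,0,0.8,0,0,0,-0.6],[0,0,0.8,0,0,0,-0.6],[0,0,0.4,0,0,0,-0.6]]]'
python3 -m pendant '[[[0,0,0.5,0,0,0,-0.6],[0,0,0.5,0,0,0,-0.6],[0,0,0.5,0,0,0,-0.6],[0,0,0.4,0,0,0,-0.6],[0,0,0.3,0,0,0,-0.6],[0,0,0.2,0,0,0,-0.6],[0,0,0,0,0,0,-0.6],[0,0,0,0,0,0,-0.6]]]'
```

```text
time_s: 18.75
tcp_pos: [0.5583, 0.2554, 0.0822]
eef_rot: [-179.9, -0.1, -169.8]
contact_force: [0.0, -0.0, -1.2]
gripper_width: 0.0269
gripper_force: 25.0
time_s: 19.55
tcp_pos: [0.5583, 0.2554, 0.0362]
eef_rot: [180.0, 0.0, -169.8]
contact_force: [-0.2, -0.5, -1.3]
gripper_width: 0.0269
gripper_force: 25.0
```

```bash
python3 -m pendant '[[[0,0,0.03,0,0,0,-0.1],[0,0,0,0,0,0,-0.1],[0,0,0,0,0,0,-0.1],[0,0,0,0,0,0,-0.1],[0,0,-0.6,0,0,0,-0.1],[0,0,-0.9,0,0,0,-0.1],[0,0,-1,0,0,0,-0.1],[0,0,-1,0,0,0,-0.1]]]'
python3 -m pendant '[[[0,0,-1,0,0,0,0],[0,0,-1,0,0,0,0],[0,0,-1,0,0,0,0],[0,0,-1,0,0,0,0],[0.2,0,-0.2,0,0,-0.75,0],[0.2,0,0,0,0,-1,0],[0,0,0,0,0,-1,0],[0,0,0,0,0,-1,0]]]'
python3 -m pendant '[[[0,0,0,0,0,-1,0.27],[0,0,0,0,0,-1,0.27],[0,0,0,0,0,-1,0.27],[0,0,0,0,0,-1,0.27],[0,0,0,0,0,-1,0.27],[0,0,0,0,0,0,0.27],[0,0,0,0,0,0,0.27],[0,0,0,0,0,0,0.27]]]'
python3 - <<'E'
from h import *
s,c,T,P=look(); print(s["tcp_pos"],s["eef_rot"][2],units([.467,-.068,.13]))
t=__import__("plant").vision.capture("top"); 
for ce,st in blobs(brass(t["frame"]),20):
    p=plane(t,ce,.022)[0]
    if .4<p[0]<.65 and -.35<p[1]<.4: print(ce,p)
E
```

```text
time_s: 20.35
tcp_pos: [0.5582, 0.2554, 0.107]
eef_rot: [180.0, 0.0, -169.8]
contact_force: [0.2, 0.3, 1.0]
gripper_width: 0.0394
gripper_force: 0.0
time_s: 21.15
tcp_pos: [0.5502, 0.2537, 0.1907]
eef_rot: [180.0, 0.1, -154.6]
contact_force: [0.5, -0.1, 0.0]
gripper_width: 0.0437
gripper_force: 0.0
time_s: 21.95
tcp_pos: [0.5503, 0.2537, 0.1897]
eef_rot: [-180.0, 0.0, -134.9]
contact_force: [0.5, 1.0, -0.7]
gripper_width: 0.0555
gripper_force: 0.0
[0.55027053 0.25368314 0.18974655] -134.85860482288024 [14.34 -8.39  2.98]
[207.93103448 188.34482759] [0.54994774 0.25110973 0.022     ]
[319.80188679 213.78301887] [ 0.47095604 -0.13044729  0.022     ]
[299.92 215.03] [ 0.46541327 -0.06303913  0.022     ]
```

```bash
python3 -m pendant '[[[0.9,-0.5,0,0,0,0,0.27],[0.9,-0.5,0,0,0,0,0.27],[0.9,-0.5,0,0,0,0,0.27],[0.9,-0.5,0,0,0,0,0.27],[0.9,-0.5,0,0,0,0,0.27],[0.9,-0.5,0,0,0,0,0.27],[0.9,-0.5,0,0,0,0,0.27],[0.9,-0.5,0,0,0,0,0.27]]]' >/dev/null
python3 -m pendant '[[[0.9,-0.5,0.3,0,0,0,0.27],[0.9,-0.5,0.4,0,0,0,0.27],[0.9,-0.5,0.4,0,0,0,0.27],[0.9,-0.5,0.5,0,0,0,0.27],[0.9,-0.5,0.5,0,0,0,0.27],[0.9,-0.5,0.4,0,0,0,0.27],[0.9,-0.5,0.4,0,0,0,0.27],[0,-0.5,0.1,0,0,0,0.27]]]'
python3 - <<'E'
from h import *
s,c,T,P=look(name="w5")
n=top(c,T,P,(.467,-.067),.024,.034,.022); print(n, top(c,T,P,(.47,-.133),.024,.034,.022)); print(units([n[1][0],n[1][1],.029]))
E
```

```text
time_s: 23.65
tcp_pos: [0.4712, -0.0529, 0.1281]
eef_rot: [179.9, -0.1, -134.9]
contact_force: [0.3, -0.0, -0.7]
gripper_width: 0.0554
gripper_force: 0.0
(612, array([ 0.4663, -0.0695,  0.0288]), array([466.7, -69.3,  14. ])) (714, array([ 0.4719, -0.1375,  0.0288]), array([ 472.4, -137.5,   14.3]))
[ 0.85 -0.34  4.97]
```

```bash
python3 -m pendant '[[[0.4,-0.15,0,0,0,0,0.27],[0.44,-0.18,0.7,0,0,0,0.27],[0,0,0.8,0,0,0,0.27],[0,0,0.8,0,0,0,0.27],[0,0,0.8,0,0,0,0.27],[0,0,0.8,0,0,0,0.27],[0,0,0.7,0,0,0,0.27],[0,0,0.35,0,0,0,0.27]]]' 25
python3 -m pendant '[[[0,0,0,0,0,0,0.27],[0,0,0,0,0,0,-0.6],[0,0,0,0,0,0,-0.6],[0,0,0,0,0,0,-0.6],[0,0,0,0,0,0,-0.6],[0,0,0,0,0,0,-0.6],[0,0,0,0,0,0,-0.6],[0,0,0,0,0,0,-0.6]]]' 25
python3 -m pendant '[[[0,0,-0.5,0,0,0,-0.6],[0,0,-0.9,0,0,0,-0.6],[0,0,-0.9,0,0,0,-0.6],[0,0,-0.9,0,0,0,-0.6],[0,0,-0.9,0,0,0,-0.6],[0,0,0,0,0,0,-0.6],[0,0,0,0,0,0,-0.6],[0,0,0,0,0,0,-0.6]]]'
python3 -c "
from h import *
print(units([.634,.0324,.075]))"
```

```text
time_s: 24.5
tcp_pos: [0.4661, -0.0673, 0.0295]
eef_rot: [180.0, -0.1, -134.7]
contact_force: [-0.6, 0.0, 0.3]
gripper_width: 0.0561
gripper_force: 0.0
time_s: 25.3
tcp_pos: [0.4669, -0.0672, 0.0308]
eef_rot: [-180.0, 0.0, -134.8]
contact_force: [-1.1, 1.1, 6.2]
gripper_width: 0.0271
gripper_force: 25.0
time_s: 26.1
tcp_pos: [0.4659, -0.0673, 0.1118]
eef_rot: [180.0, -0.1, -134.8]
contact_force: [-0.8, 0.8, -1.3]
gripper_width: 0.0271
gripper_force: 25.0
[-9.46 -2.45  1.83]
```

Run:
```python
from h import *
s,c,T,P=look(name="w6")
for n in ("w3","w4","w6"):
    f=cv2.imread(f"pics/{n}.png"); h=cv2.cvtColor(f,cv2.COLOR_BGR2HSV); m=cv2.inRange(h,(8,70,30),(30,255,255)); m[:,:218]=0;m[:,300:]=0;m[:190]=0;m[285:]=0
    ys,xs=np.nonzero(m); print(n,len(xs),xs.min(),xs.max(),ys.min(),ys.max(),xs.mean(),ys.mean())
```

```text
w3 1762 223 296 202 284 258.2871736662883 224.9744608399546
w4 1734 224 297 202 284 258.31430219146483 225.53402537485582
w6 1994 221 297 190 278 259.1198595787362 220.89217652958877
```

```bash
python3 -m pendant '[[[-0.5,-0.1,0,0,0,0,-0.6],[-0.95,-0.3,0,0,0,0,-0.6],[-1,-0.3,0,0,0,0,-0.6],[-1,-0.3,0,0,0,0,-0.6],[-1,-0.3,0,0,0,0,-0.6],[-1,-0.3,0,0,0,0,-0.6],[-1,-0.2,0,0,0,0,-0.6],[-1,-0.2,0,0,0,0,-0.6]]]'
python3 -m pendant '[[[-1,-0.2,0,0,0,0,-0.6],[-0.7,-0.2,0,0,0,0,-0.6],[-0.38,-0.05,0,0,0,0,-0.6],[0,0,0.6,0,0,0,-0.6],[0,0,0.6,0,0,0,-0.6],[0,0,0.5,0,0,0,-0.6],[0,0,0.1,0,0,0,-0.6],[0,0,0,0,0,0,-0.6]]]'
python3 -c "
from h import *
print(units([.635,.0335,.061]))"
```

```text
time_s: 26.95
tcp_pos: [0.6009, 0.0112, 0.1114]
eef_rot: [180.0, -0.1, -134.8]
contact_force: [0.6, 0.3, -1.1]
gripper_width: 0.0272
gripper_force: 25.0
time_s: 27.75
tcp_pos: [0.635, 0.0332, 0.0757]
eef_rot: [180.0, -0.1, -134.8]
contact_force: [-0.4, -0.2, -1.3]
gripper_width: 0.0271
gripper_force: 25.0
[-0.01  0.01  0.73]
```

```bash
python3 -m pendant '[[[0,0,0.15,0,0,0,-0.6],[0,0,0.15,0,0,0,-0.6],[0,0,0.15,0,0,0,-0.6],[0,0,0.1,0,0,0,-0.6],[0,0,0.1,0,0,0,-0.6],[0,0,0.08,0,0,0,-0.6],[0,0,0,0,0,0,-0.6],[0,0,0,0,0,0,-0.6]]]'
python3 -m pendant '[[[0,0,0.05,0,0,0,-0.6],[0,0,0.05,0,0,0,-0.6],[0,0,0.05,0,0,0,-0.6],[0,0,0.05,0,0,0,-0.6],[0,0,0.05,0,0,0,-0.6],[0,0,0,0,0,0,-0.6],[0,0,0,0,0,0,-0.6],[0,0,0,0,0,0,-0.6]]]'
```

```text
time_s: 28.55
tcp_pos: [0.6356, 0.0335, 0.0618]
eef_rot: [-180.0, -0.0, -134.8]
contact_force: [0.5, -0.2, -0.8]
gripper_width: 0.0275
gripper_force: 25.0
time_s: 29.35
tcp_pos: [0.6356, 0.0336, 0.0568]
eef_rot: [-180.0, 0.0, -134.8]
contact_force: [0.5, -0.3, -0.9]
gripper_width: 0.0271
gripper_force: 25.0
```

```bash
python3 -m pendant '[[[0,0,0.05,0,0,0,-0.6],[0,0,0.05,0,0,0,-0.6],[0,0,0.05,0,0,0,-0.6],[0,0,0.05,0,0,0,-0.6],[0,0,0,0,0,0,-0.6],[0,0,0,0,0,0,-0.6],[0,0,0,0,0,0,-0.6],[0,0,0,0,0,0,-0.6]]]'
python3 -m pendant '[[[0,0,0.05,0,0,0,-0.6],[0,0,0.05,0,0,0,-0.6],[0,0,0.05,0,0,0,-0.6],[0,0,0.05,0,0,0,-0.6],[0,0,0,0,0,0,-0.6],[0,0,0,0,0,0,-0.6],[0,0,0,0,0,0,-0.6],[0,0,0,0,0,0,-0.6]]]'
```

```text
time_s: 30.15
tcp_pos: [0.6356, 0.0336, 0.0528]
eef_rot: [-180.0, 0.0, -134.8]
contact_force: [0.9, 0.4, -0.2]
gripper_width: 0.0276
gripper_force: 25.0
time_s: 30.95
tcp_pos: [0.6356, 0.0336, 0.0488]
eef_rot: [-180.0, 0.0, -134.8]
contact_force: [-0.0, 0.2, -2.1]
gripper_width: 0.0271
gripper_force: 25.0
```

```bash
python3 -m pendant '[[[0,0,-0.3,0,0,0,-0.6],[0,0,-0.6,0,0,0,-0.6],[0,0,-0.9,0,0,0,-0.6],[0,0,-0.9,0,0,0,-0.6],[0,0,-1,0,0,0,-0.6],[0,0,-1,0,0,0,-0.6],[0,0,-1,0,0,0,-0.6],[0,0,-1,0,0,0,-0.6]]]'
python3 -m pendant '[[[0,0,-0.2,0,0,1,-0.6],[0,0,0,0,0,1,-0.6],[0,0,0,0,0,1,-0.6],[0,0,0,0,0,1,-0.6],[0,0,0,0,0,1,-0.6],[0,0,0,0,0,1,-0.6],[0,0,0,0,0,1,-0.6],[0,0,0,0,0,1,-0.6]]]'
python3 -m pendant '[[[0.4,0,0,0,0,0.75,-0.6],[0.5,0.8,0,0,0,0,-0.6],[0.5,1,0,0,0,0,-0.6],[0.5,1,0,0,0,0,-0.6],[0,1,0,0,0,0,-0.6],[0,1,0,0,0,0,-0.6],[0,1,0,0,0,0,-0.6],[0,1,0,0,0,0,-0.6]]]'
python3 -m pendant '[[[0,1,0,0,0,0,-0.6],[0,1,0,0,0,0,-0.6],[0,1,0,0,0,0,-0.6],[0,1,0,0,0,0,-0.6],[0,1,0,0,0,0,-0.6],[0,1,0,0,0,0,-0.6],[0,0.9,0,0,0,0,-0.6],[0,0.5,0,0,0,0,-0.6]]]'
python3 -m pendant '[[[0,0,0,0,0,0,-0.6],[0,0,0,0,0,0,-0.6],[0,0,0,0,0,0,-0.6],[0,0,0,0,0,0,-0.6],[0,0,0,0,0,0,-0.6],[0,0,0,0,0,0,-0.6],[0,0,0,0,0,0,-0.6],[0,0,0,0,0,0,-0.6]]]'
python3 - <<'E'
from h import *
s,c,T,P=look(name="w7"); print(units([.546,.3195,.038]))
E
```

```text
time_s: 31.75
tcp_pos: [0.6356, 0.0335, 0.185]
eef_rot: [-180.0, 0.1, -134.8]
contact_force: [0.5, -0.4, -0.6]
gripper_width: 0.0271
gripper_force: 25.0
time_s: 32.55
tcp_pos: [0.6357, 0.0336, 0.1881]
eef_rot: [180.0, 0.1, -166.9]
contact_force: [0.3, 0.3, -0.4]
gripper_width: 0.0275
gripper_force: 25.0
time_s: 33.35
tcp_pos: [0.5735, 0.1616, 0.1879]
eef_rot: [180.0, 0.1, -169.7]
contact_force: [-0.9, 0.6, -0.9]
gripper_width: 0.0273
gripper_force: 25.0
time_s: 34.15
tcp_pos: [0.5475, 0.3077, 0.1867]
eef_rot: [-180.0, -0.0, -169.7]
contact_force: [-0.4, -0.3, -1.3]
gripper_width: 0.0273
gripper_force: 25.0
time_s: 34.95
tcp_pos: [0.5479, 0.3058, 0.1868]
eef_rot: [180.0, -0.0, -169.8]
contact_force: [0.5, 0.0, -0.7]
gripper_width: 0.0276
gripper_force: 25.0
[-0.03  0.69  7.44]
```

View pics/w7.png

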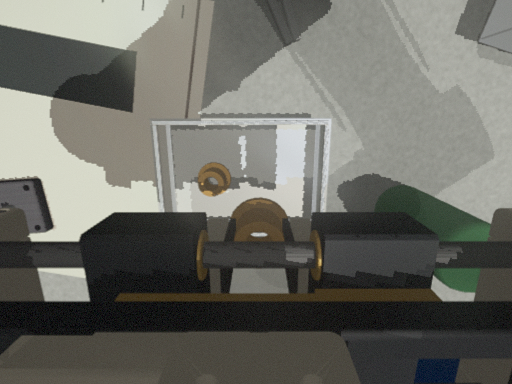

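Bush 1 stands in the box at pixel (214,180), and the bottle is on the right at (430,230). I'll check the gap to the bottle before lowering.

Run:
```python
from h import *
s,c,T,P=look()
f=cv2.cvtColor(c["frame"],cv2.COLOR_BGR2HSV); m=cv2.inRange(f,(40,90,10),(80,255,255))>0; m[:,:360]=0; m&=c["depth"]>.1
q=P[m]; print(len(q),q.min(0),q.max(0),np.percentile(q,[5,50,95],axis=0))
R=Ro.from_euler('xyz',s["eef_rot"],degrees=True).as_matrix(); print("tool-y max of clearance",((q-s["tcp_pos"])@R).min(0))
print(top(c,T,P,(.558,.2555),.029,.038,.025))
```

```text
360 [0.53095966 0.44986933 0.05344551] [0.58124297 0.47485246 0.14884767] [[0.53527849 0.4536566  0.12869344]
 [0.5667604  0.46085219 0.13672901]
 [0.57890615 0.46915304 0.147191  ]]
tool-y max of clearance [-0.061421    0.14031147  0.03793429]
(400, array([0.5588, 0.2553, 0.0329]), array([559.1, 255.3,  14. ]))
```

```bash
python3 -m pendant '[[[0,0.35,0,0,0,0,-0.6],[0,0.34,0.6,0,0,0,-0.6],[0,0,0.8,0,0,0,-0.6],[0,0,0.8,0,0,0,-0.6],[0,0,0.8,0,0,0,-0.6],[0,0,0.8,0,0,0,-0.6],[0,0,0.8,0,0,0,-0.6],[0,0,0.6,0,0,0,-0.6]]]'
python3 -m pendant '[[[0,0,0.5,0,0,0,-0.6],[0,0,0.5,0,0,0,-0.6],[0,0,0.5,0,0,0,-0.6],[0,0,0.4,0,0,0,-0.6],[0,0,0.2,0,0,0,-0.6],[0,0,0.1,0,0,0,-0.6],[0,0,0,0,0,0,-0.6],[0,0,0,0,0,0,-0.6]]]'
```

```text
time_s: 35.85
tcp_pos: [0.5447, 0.3196, 0.0807]
eef_rot: [-179.9, -0.1, -169.8]
contact_force: [-0.0, 0.2, -1.1]
gripper_width: 0.0274
gripper_force: 25.0
time_s: 36.65
tcp_pos: [0.5456, 0.3197, 0.0392]
eef_rot: [180.0, 0.0, -169.8]
contact_force: [-0.4, -0.6, -1.1]
gripper_width: 0.027
gripper_force: 25.0
```

```bash
python3 -m pendant '[[[0,0,0.1,0,0,0,-0.6],[0,0,0,0,0,0,-0.1],[0,0,0,0,0,0,-0.1],[0,0,0,0,0,0,-0.1],[0,0,0,0,0,0,-0.1],[0,0,-0.6,0,0,0,-0.1],[0,0,-0.9,0,0,0,-0.1],[0,0,-1,0,0,0,-0.1]]]'
python3 -m pendant '[[[0,0,-1,0,0,0,0],[0,0,-1,0,0,0,0],[0,0,-1,0,0,0,0],[0,0,-1,0,0,0,0],[0.2,0,-1,0,0,-0.75,0],[0.2,0,0,0,0,-1,0],[0,0,0,0,0,-1,0],[0,0,0,0,0,-1,0]]]'
python3 -m pendant '[[[0,0,0,0,0,-1,0.27],[0,0,0,0,0,-1,0.27],[0,0,0,0,0,-1,0.27],[0,0,0,0,0,-1,0.27],[0,0,0,0,0,-1,0.27],[0.9,-0.7,0,0,0,0,0.27],[0.9,-0.7,0,0,0,0,0.27],[0.9,-0.7,0,0,0,0,0.27]]]'
python3 -m pendant '[[[0.9,-0.7,0,0,0,0,0.27],[0.9,-0.7,0,0,0,0,0.27],[0.9,-0.7,0,0,0,0,0.27],[0.9,-0.7,0,0,0,0,0.27],[0.9,-0.7,0,0,0,0,0.27],[0.9,-0.7,0,0,0,0,0.27],[0.9,-0.7,0,0,0,0,0.27],[0.9,-0.7,0,0,0,0,0.27]]]' >/dev/null
python3 -m pendant '[[[0.9,-0.7,0,0,0,0,0.27],[0.9,-0.7,0.4,0,0,0,0.27],[0.9,-0.7,0.6,0,0,0,0.27],[0.9,-0.7,0.6,0,0,0,0.27],[0.9,-0.7,0.6,0,0,0,0.27],[0.9,-0.7,0.5,0,0,0,0.27],[0.9,-0.7,0.3,0,0,0,0.27],[0.5,-0.5,0,0,0,0,0.27]]]'
python3 - <<'E'
from h import *
s,c,T,P=look(name="w8")
n=top(c,T,P,(.472,-.1375),.024,.034,.03); print(n); print(units([n[1][0],n[1][1],.0295]))
E
```

```text
time_s: 37.45
tcp_pos: [0.5453, 0.3193, 0.0878]
eef_rot: [-180.0, -0.0, -169.8]
contact_force: [1.1, -0.1, 0.2]
gripper_width: 0.0396
gripper_force: 0.0
time_s: 38.25
tcp_pos: [0.5375, 0.3178, 0.1882]
eef_rot: [180.0, 0.1, -154.6]
contact_force: [0.2, -0.1, 0.2]
gripper_width: 0.0439
gripper_force: 0.0
time_s: 39.05
tcp_pos: [0.529, 0.2485, 0.1873]
eef_rot: [-180.0, 0.0, -134.8]
contact_force: [-0.7, -0.7, 0.2]
gripper_width: 0.0562
gripper_force: 0.0
time_s: 40.65
tcp_pos: [0.4866, -0.106, 0.1259]
eef_rot: [179.9, -0.1, -134.9]
contact_force: [0.2, 0.0, 0.2]
gripper_width: 0.0556
gripper_force: 0.0
(649, array([ 0.4721, -0.1376,  0.0288]), array([ 472.4, -137.4,   14. ]))
[ 1.61 -0.56  4.84]
```

```bash
python3 -m pendant '[[[0.8,-0.28,0,0,0,0,0.27],[0.8,-0.28,0,0,0,0,0.27],[0,0,1,0,0,0,0.27],[0,0,1,0,0,0,0.27],[0,0,0.5,0,0,0,0.27],[0,0,0,0,0,0,0.27],[0,0,0,0,0,0,0.27],[0,0,0,0,0,0,0.27]]]' 25
python3 -c "
from h import *
print(units([.4722,-.1375,.0295]))"
```

```text
time_s: 41.5
tcp_pos: [0.4744, -0.1344, 0.0776]
eef_rot: [-179.9, 0.1, -134.7]
contact_force: [0.3, 0.2, -0.5]
gripper_width: 0.0557
gripper_force: 0.0
[ 0.19 -0.03  2.41]
```

```bash
python3 -m pendant '[[[0.19,-0.03,0.4,0,0,0,0.27],[0,0,0.6,0,0,0,0.27],[0,0,0.6,0,0,0,0.27],[0,0,0.5,0,0,0,0.27],[0,0,0.3,0,0,0,0.27],[0,0,0,0,0,0,0.27],[0,0,0,0,0,0,0.27],[0,0,0,0,0,0,0.27]]]' 25
python3 -m pendant '[[[0,0,0,0,0,0,0.27],[0,0,0,0,0,0,-0.6],[0,0,0,0,0,0,-0.6],[0,0,0,0,0,0,-0.6],[0,0,0,0,0,0,-0.6],[0,0,0,0,0,0,-0.6],[0,0,0,0,0,0,-0.6],[0,0,0,0,0,0,-0.6]]]' 25
python3 -m pendant '[[[0,0,-0.5,0,0,0,-0.6],[0,0,-0.9,0,0,0,-0.6],[0,0,-0.9,0,0,0,-0.6],[0,0,-0.9,0,0,0,-0.6],[0,0,-0.9,0,0,0,-0.6],[0,0,0,0,0,0,-0.6],[0,0,0,0,0,0,-0.6],[0,0,0,0,0,0,-0.6]]]'
python3 -c "
from h import *
print(units([.634,.0324,.075]))"
```

```text
time_s: 42.3
tcp_pos: [0.4719, -0.1375, 0.0292]
eef_rot: [-180.0, 0.0, -134.8]
contact_force: [-0.8, -0.1, 1.1]
gripper_width: 0.0557
gripper_force: 0.0
time_s: 43.1
tcp_pos: [0.4715, -0.1375, 0.0288]
eef_rot: [-180.0, -0.0, -134.8]
contact_force: [-0.5, 0.5, 1.7]
gripper_width: 0.0263
gripper_force: 25.0
time_s: 43.9
tcp_pos: [0.4709, -0.1375, 0.1102]
eef_rot: [180.0, -0.0, -134.8]
contact_force: [-0.2, -0.2, -0.9]
gripper_width: 0.0266
gripper_force: 25.0
[-11.78   0.19   1.75]
```

```bash
python3 -m pendant '[[[-0.5,0,0,0,0,0,-0.6],[-0.9,0,0,0,0,0,-0.6],[-1,0,0,0,0,0,-0.6],[-1,0,0,0,0,0,-0.6],[-1,0,0,0,0,0,-0.6],[-1,0,0,0,0,0,-0.6],[-1,0,0,0,0,0,-0.6],[-1,0,0,0,0,0,-0.6]]]' >/dev/null
python3 -m pendant '[[[-1,0.05,0,0,0,0,-0.6],[-1,0.05,0,0,0,0,-0.6],[-1,0.05,0,0,0,0,-0.6],[-0.9,0,0,0,0,0,-0.6],[-0.48,0,0,0,0,0,-0.6],[0,0,0,0,0,0,-0.6],[0,0,0,0,0,0,-0.6],[0,0,0,0,0,0,-0.6]]]'
python3 -c "
from h import *
print(units([.634,.0324,.075]))"
```

```text
time_s: 45.5
tcp_pos: [0.6347, 0.0313, 0.1107]
eef_rot: [180.0, -0.0, -134.8]
contact_force: [0.1, 0.7, -0.9]
gripper_width: 0.0271
gripper_force: 25.0
[-0.01  0.06  1.79]
```

```bash
python3 -m pendant '[[[0,0.06,0.5,0,0,0,-0.6],[0,0,0.6,0,0,0,-0.6],[0,0,0.5,0,0,0,-0.6],[0,0,0.2,0,0,0,-0.6],[0,0,0.15,0,0,0,-0.6],[0,0,0.15,0,0,0,-0.6],[0,0,0.15,0,0,0,-0.6],[0,0,0,0,0,0,-0.6]]]'
python3 -m pendant '[[[0,0,0.1,0,0,0,-0.6],[0,0,0.08,0,0,0,-0.6],[0,0,0.05,0,0,0,-0.6],[0,0,0.05,0,0,0,-0.6],[0,0,0,0,0,0,-0.6],[0,0,0,0,0,0,-0.6],[0,0,0,0,0,0,-0.6],[0,0,0,0,0,0,-0.6]]]'
```

```text
time_s: 46.3
tcp_pos: [0.6344, 0.0327, 0.0655]
eef_rot: [180.0, -0.0, -134.8]
contact_force: [-0.5, 0.8, -1.2]
gripper_width: 0.0268
gripper_force: 25.0
time_s: 47.1
tcp_pos: [0.6345, 0.0327, 0.0602]
eef_rot: [-180.0, 0.0, -134.8]
contact_force: [-0.5, -0.8, -0.9]
gripper_width: 0.0268
gripper_force: 25.0
```

Underside is about 31 mm up; now 1 mm rows.

```bash
python3 -m pendant '[[[0,0,0.05,0,0,0,-0.6],[0,0,0.05,0,0,0,-0.6],[0,0,0.05,0,0,0,-0.6],[0,0,0.05,0,0,0,-0.6],[0,0,0.05,0,0,0,-0.6],[0,0,0,0,0,0,-0.6],[0,0,0,0,0,0,-0.6],[0,0,0,0,0,0,-0.6]]]'
```

```text
time_s: 47.9
tcp_pos: [0.6344, 0.0327, 0.0552]
eef_rot: [-180.0, -0.0, -134.8]
contact_force: [0.6, 0.3, -0.9]
gripper_width: 0.0267
gripper_force: 25.0
```

```bash
python3 -m pendant '[[[0,0,0.05,0,0,0,-0.6],[0,0,0.05,0,0,0,-0.6],[0,0,0,0,0,0,-0.6],[0,0,0,0,0,0,-0.6],[0,0,0,0,0,0,-0.6],[0,0,0,0,0,0,-0.6],[0,0,0,0,0,0,-0.6],[0,0,0,0,0,0,-0.6]]]'
```

```text
time_s: 48.7
tcp_pos: [0.6345, 0.0327, 0.0532]
eef_rot: [-180.0, -0.0, -134.8]
contact_force: [-0.0, -0.6, -0.6]
gripper_width: 0.0268
gripper_force: 25.0
```

```bash
python3 -m pendant '[[[0,0,0.05,0,0,0,-0.6],[0,0,0.05,0,0,0,-0.6],[0,0,0.05,0,0,0,-0.6],[0,0,0.05,0,0,0,-0.6],[0,0,0.05,0,0,0,-0.6],[0,0,0.05,0,0,0,-0.6],[0,0,0.05,0,0,0,-0.6],[0,0,0,0,0,0,-0.6]]]'
python3 -c "
from h import *
s,c,T,P=look(name='w9')
for n in ('w4','w7','w9'):
    f=cv2.imread(f'pics/{n}.png'); h=cv2.cvtColor(f,cv2.COLOR_BGR2HSV); m=cv2.inRange(h,(8,70,30),(30,255,255)); m[:,:218]=0;m[:,300:]=0;m[:190]=0;m[285:]=0
    ys,xs=np.nonzero(m); print(n,len(xs),xs.min(),xs.max(),ys.min(),ys.max(),xs.mean(),ys.mean())
"
```

```text
time_s: 49.5
tcp_pos: [0.6343, 0.0327, 0.046]
eef_rot: [180.0, -0.0, -134.8]
contact_force: [0.4, 1.1, -0.9]
gripper_width: 0.0265
gripper_force: 25.0
w4 1734 224 297 202 284 258.31430219146483 225.53402537485582
w7 1883 218 292 190 278 258.07753584705256 220.4137015400956
w9 1898 227 299 202 283 259.0595363540569 226.07534246575344
```

All three bushes so far went right down, so bush 5 is good as well. It goes in the box's front middle.

```bash
python3 -m pendant '[[[0,0,-0.3,0,0,0,-0.6],[0,0,-0.6,0,0,0,-0.6],[0,0,-0.9,0,0,0,-0.6],[0,0,-0.9,0,0,0,-0.6],[0,0,-1,0,0,0,-0.6],[0,0,-1,0,0,0,-0.6],[0,0,-1,0,0,0,-0.6],[0,0,-1,0,0,0,-0.6]]]' >/dev/null
python3 -m pendant '[[[0,0,-0.3,0,0,1,-0.6],[0,0,0,0,0,1,-0.6],[0,0,0,0,0,1,-0.6],[0,0,0,0,0,1,-0.6],[0,0,0,0,0,1,-0.6],[0,0,0,0,0,1,-0.6],[0,0,0,0,0,1,-0.6],[0,0,0,0,0,1,-0.6]]]' >/dev/null
python3 -m pendant '[[[0.4,0,0,0,0,0.75,-0.6],[0.6,0.8,0,0,0,0,-0.6],[0.7,1,0,0,0,0,-0.6],[0.7,1,0,0,0,0,-0.6],[0.6,1,0,0,0,0,-0.6],[0.6,1,0,0,0,0,-0.6],[0.1,1,0,0,0,0,-0.6],[0,1,0,0,0,0,-0.6]]]'
python3 -m pendant '[[[0,1,0,0,0,0,-0.6],[0,1,0,0,0,0,-0.6],[0,1,0,0,0,0,-0.6],[0,1,0,0,0,0,-0.6],[0,1,0,0,0,0,-0.6],[0,0.8,0,0,0,0,-0.6],[0,0.5,0,0,0,0,-0.6],[0,0,0,0,0,0,-0.6]]]'
python3 - <<'E'
from h import *
s,c,T,P=look(name="w10"); print(units([.5147,.2802,.037]))
print(top(c,T,P,(.559,.255),.029,.038,.022),top(c,T,P,(.545,.319),.029,.038,.022))
E
```

```text
time_s: 51.95
tcp_pos: [0.5371, 0.1537, 0.1878]
eef_rot: [180.0, 0.1, -169.8]
contact_force: [-0.1, -0.5, -1.1]
gripper_width: 0.0262
gripper_force: 25.0
time_s: 52.75
tcp_pos: [0.5151, 0.278, 0.1865]
eef_rot: [180.0, 0.0, -169.7]
contact_force: [0.7, 0.1, -2.3]
gripper_width: 0.0267
gripper_force: 25.0
[-0.01  0.15  7.47]
(153, array([0.5522, 0.2498, 0.0327]), array([555. , 251.8,  12.5])) (217, array([0.5379, 0.3193, 0.0328]), array([543.2, 318.5,  13.8]))
```

View pics/w10.png

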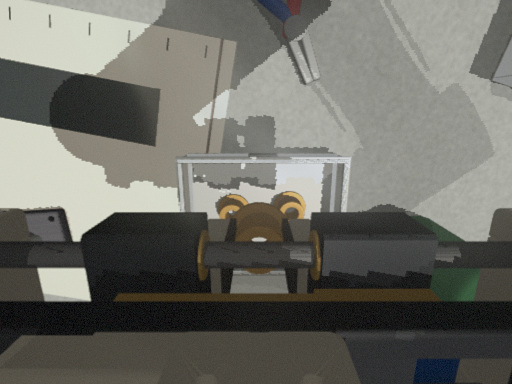

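Two bushes stand in the box at (234,208) and (291,208), with the front rim at row 157. The target in front of them is free.

```bash
python3 -m pendant '[[[0,0.1,0,0,0,0,-0.6],[0,0,0.8,0,0,0,-0.6],[0,0,0.9,0,0,0,-0.6],[0,0,0.9,0,0,0,-0.6],[0,0,0.9,0,0,0,-0.6],[0,0,0.9,0,0,0,-0.6],[0,0,0.6,0,0,0,-0.6],[0,0,0,0,0,0,-0.6]]]'
python3 -m pendant '[[[0,0,0.5,0,0,0,-0.6],[0,0,0.5,0,0,0,-0.6],[0,0,0.5,0,0,0,-0.6],[0,0,0.5,0,0,0,-0.6],[0,0,0.3,0,0,0,-0.6],[0,0,0.1,0,0,0,-0.6],[0,0,0,0,0,0,-0.6],[0,0,0,0,0,0,-0.6]]]'
```

```text
time_s: 53.6
tcp_pos: [0.5142, 0.2777, 0.0845]
eef_rot: [-179.9, -0.2, -169.8]
contact_force: [0.2, -0.5, -0.7]
gripper_width: 0.0264
gripper_force: 25.0
time_s: 54.4
tcp_pos: [0.515, 0.2791, 0.0384]
eef_rot: [180.0, 0.0, -169.8]
contact_force: [0.4, 0.2, -0.5]
gripper_width: 0.0267
gripper_force: 25.0
```

```bash
python3 -m pendant '[[[0,0,0.1,0,0,0,-0.6],[0,0,0,0,0,0,-0.1],[0,0,0,0,0,0,-0.1],[0,0,0,0,0,0,-0.1],[0,0,0,0,0,0,-0.1],[0,0,-0.6,0,0,0,-0.1],[0,0,-0.9,0,0,0,-0.1],[0,0,-1,0,0,0,-0.1]]]'
python3 -m pendant '[[[0,0,-1,0,0,0,-0.1],[0,0,-1,0,0,0,-0.1],[0,0,-1,0,0,0,-0.1],[0,0,-1,0,0,0,-0.1],[0,0,-1,0,0,0,-0.5],[0,0,-1,0,0,0,-1],[0,0,-1,0,0,0,-1],[0,0,-0.5,0,0,0,-1]]]' 10
python3 - <<'E'
from h import *
s,c,T,P=look(name="w11")
b=Ro.from_euler('z',10.5,degrees=True).as_matrix(); C=np.array([.546,.287,0])
m=(brass(c["frame"])>0)&(P[...,2]>.028)&(P[...,2]<.038)&(c["depth"]>.1)
for ce,st in blobs(m.astype(np.uint8)*255,40):
    q=P[int(st[1]):int(st[1]+st[3]),int(st[0]):int(st[0]+st[2])][m[st[1]:st[1]+st[3],st[0]:st[0]+st[2]]]; print(ce,q.mean(0),((q.mean(0)-C)@b)[:2]*1000)
E
```

```text
time_s: 55.2
tcp_pos: [0.5147, 0.2788, 0.0872]
eef_rot: [-180.0, -0.0, -169.8]
contact_force: [-0.2, 0.5, 0.3]
gripper_width: 0.0396
gripper_force: 0.0
time_s: 56.0
tcp_pos: [0.5153, 0.2793, 0.2391]
eef_rot: [179.9, 0.2, -169.8]
contact_force: [-0.0, 0.9, -0.7]
gripper_width: 0.0127
gripper_force: 0.0
[252.53913043 171.62608696] [0.51702115 0.2715477  0.03306338] [-31.3095577  -9.9125779]
[266.58333333 173.22916667] [0.51589073 0.28897056 0.03305302] [-29.24598048   7.42453958]
[285.14117647 197.93333333] [0.54316086 0.31804301 0.03286842] [ 2.86554444 31.04058408]
[234.3878327  200.60456274] [0.55811904 0.25532924 0.03280219] [  6.14456732 -33.3489533 ]
```

View pics/w11.png

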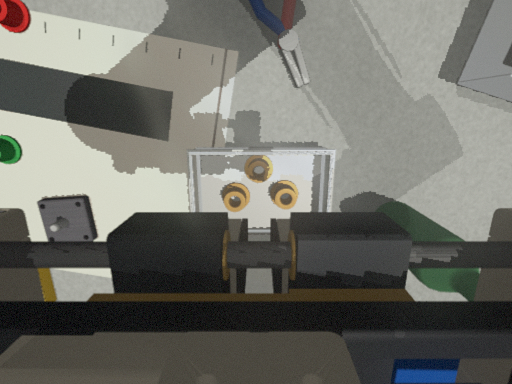

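All three bushes stand in the box, at (259,168), (236,199) and (286,196). Now I'll go behind the lid.

```bash
python3 -m pendant '[[[-0.9,0,0,0,0,0,-1],[-1,0,0,0,0,0,-1],[-1,0,0,0,0,0,-1],[-1,0,0,0,0,0,-1],[-1,0,0,0,0,0,-1],[-1,0,0,0,0,0,-1],[-1,0,0,0,0,0,-1],[-0.9,0,0,0,0,0,-1]]]'
python3 -m pendant '[[[0,0,0,0,0,0,-1],[0,0,0,0,0,0,-1],[0,0,0.8,0,0,0,-1],[0,0,0.9,0,0,0,-1],[0,0,0.9,0,0,0,-1],[0,0,0.9,0,0,0,-1],[0,0,0.3,0,0,0,-1],[0,0,0,0,0,0,-1]]]'
python3 - <<'E'
from h import *
from plant import r
s=r.get_state()
b=Ro.from_euler('z',10.5,degrees=True).as_matrix(); C=np.array([.546,.287,0])
print("box frame",((s["tcp_pos"]-C)@b)*1000)
E
```

```text
time_s: 56.85
tcp_pos: [0.6689, 0.3065, 0.2351]
eef_rot: [-180.0, -0.1, -169.8]
contact_force: [0.6, 1.3, 0.1]
gripper_width: 0.0003
gripper_force: 0.0
time_s: 57.65
tcp_pos: [0.6675, 0.3063, 0.1594]
eef_rot: [-180.0, -0.1, -169.8]
contact_force: [0.5, 0.2, 0.9]
gripper_width: 0.0005
gripper_force: 0.0
box frame [122.95978102  -3.12354307 159.39729222]
```

```bash
python3 -m pendant '[[[0.4,0,0,0,0,0,-1],[0.5,0,0,0,0,0,-1],[0.5,0,0,0,0,0,-1],[0.5,0,0,0,0,0,-1],[0.5,0,0,0,0,0,-1],[0.4,0,0.06,0,0,0,-1],[0.4,0,0.08,0,0,0,-1],[0.4,0,0.08,0,0,0,-1]]]'
python3 -m pendant '[[[0.4,0,0.1,0,0,0,-1],[0.4,0,0.1,0,0,0,-1],[0.4,0,0.15,0,0,0,-1],[0.3,0,0.2,0,0,0,-1],[0.3,0,0.25,0,0,0,-1],[0.3,0,0.25,0,0,0,-1],[0,0,0,0,0,0,-1],[0,0,0,0,0,0,-1]]]'
python3 - <<'E'
from h import *
s,c,T,P=look()
b=Ro.from_euler('z',10.5,degrees=True).as_matrix(); C=np.array([.546,.287,0])
print("rel hinge",((s["tcp_pos"]-C)@b)*1000-[60,0,0])
t=__import__("plant").vision.capture("scene"); cv2.imwrite("pics/s2.png",cv2.resize(t["frame"][110:290,230:450],None,fx=3,fy=3))
E
```

```text
time_s: 58.45
tcp_pos: [0.5969, 0.2938, 0.1557]
eef_rot: [180.0, 0.0, -169.8]
contact_force: [1.0, 1.5, 1.8]
gripper_width: 0.0007
gripper_force: 0.6
time_s: 59.25
tcp_pos: [0.5559, 0.2863, 0.1345]
eef_rot: [-180.0, -0.0, -169.8]
contact_force: [0.5, 0.0, 0.6]
gripper_width: 0.0002
gripper_force: 0.0
rel hinge [-50.38187401  -2.50083826 134.45449479]
```

View pics/s2.png

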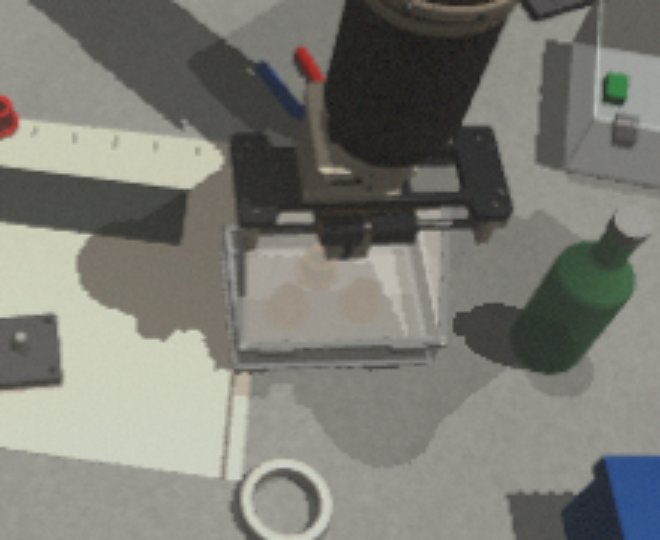

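The lid is following the fingers down, with the three bushes visible through it at (290,305), (318,270) and (362,300). I'll finish the arc.

```bash
python3 -m pendant '[[[0.3,0,0.25,0,0,0,-1],[0.3,0,0.25,0,0,0,-1],[0.3,0,0.3,0,0,0,-1],[0.2,0,0.35,0,0,0,-1],[0.2,0,0.35,0,0,0,-1],[0.15,0,0.4,0,0,0,-1],[0.1,0,0.4,0,0,0,-1],[0,0,0,0,0,0,-1]]]'
python3 -m pendant '[[[0.1,0,0.2,0,0,0,-1],[0,0,0.2,0,0,0,-1],[0,0,0.15,0,0,0,-1],[0,0,0.1,0,0,0,-1],[0,0,0.1,0,0,0,-1],[0,0,0,0,0,0,-1],[0,0,0,0,0,0,-1],[0,0,0,0,0,0,-1]]]'
```

```text
time_s: 60.15
tcp_pos: [0.5246, 0.2803, 0.0872]
eef_rot: [-179.9, -0.1, -169.8]
contact_force: [-0.1, -0.5, 0.1]
gripper_width: 0.0005
gripper_force: 0.0
time_s: 60.95
tcp_pos: [0.5238, 0.2806, 0.0739]
eef_rot: [180.0, 0.0, -169.8]
contact_force: [-0.9, -0.6, -0.3]
gripper_width: 0.0007
gripper_force: 0.0
```

```bash
python3 -m pendant '[[[0,0,0.05,0,0,0,-1],[0,0,0.05,0,0,0,-1],[0,0,0,0,0,0,-1],[0,0,0,0,0,0,-1],[0,0,0,0,0,0,-1],[0,0,0,0,0,0,-1],[0,0,0,0,0,0,-1],[0,0,0,0,0,0,-1]]]'
python3 -m pendant '[[[0,0,0.05,0,0,0,-1],[0,0,0.03,0,0,0,-1],[0,0,0,0,0,0,-1],[0,0,0,0,0,0,-1],[0,0,0,0,0,0,-1],[0,0,0,0,0,0,-1],[0,0,0,0,0,0,-1],[0,0,0,0,0,0,-1]]]'
```

```text
time_s: 61.75
tcp_pos: [0.5239, 0.2807, 0.0727]
eef_rot: [180.0, 0.0, -169.7]
contact_force: [-2.4, -0.8, 7.5]
gripper_width: 0.0004
gripper_force: 3.9
time_s: 62.55
tcp_pos: [0.5239, 0.2807, 0.0725]
eef_rot: [180.0, 0.1, -169.7]
contact_force: [-7.4, -1.9, 19.2]
gripper_width: 0.0005
gripper_force: 9.8
```

```bash
python3 -m pendant '[[[0,0,-0.3,0,0,0,-1],[0,0,-0.6,0,0,0,-1],[0,0,-0.9,0,0,0,-1],[0,0,-1,0,0,0,-1],[0,0,-1,0,0,0,-1],[0,0,-1,0,0,0,-1],[0,0,-1,0,0,0,-1],[0,0,-1,0,0,0,-1]]]'
python3 -m pendant '[[[0,-1,0,0,0,0,-1],[0,-1,0,0,0,0,-1],[0,-1,0,0,0,0,-1],[0,-1,0,0,0,0,-1],[0,-1,0,0,0,0,-1],[0,-1,0,0,0,0,-1],[0,-1,0,0,0,0,-1],[0,-1,0,0,0,0,-1]]]' >/dev/null
python3 -m pendant '[[[0,-1,0,0,0,0,-1],[0,-1,0,0,0,0,-1],[0,-1,0,0,0,0,-1],[0,-0.5,0,0,0,0,-1],[0,0,0,0,0,0,-1],[0,0,0,0,0,0,-1],[0,0,0,0,0,0,-1],[0,0,0,0,0,0,-1]]]'
python3 - <<'E'
from h import *
from plant import vision
s,c,T,P=look(); t=vision.capture("scene"); tp=vision.capture("top")
b=Ro.from_euler('z',10.5,degrees=True).as_matrix(); C=np.array([.546,.287,0])
for n,Q in (("w",P),("top",cloud(tp)),("scene",cloud(t))):
    B=(Q-C)@b; m=(abs(B[...,1])<.08)&(abs(B[...,0])<.075)&(B[...,2]>.04)&(B[...,2]<.2)
    q=B[m]; print(n,len(q)); 
    for a in (-.07,-.05,-.03,0,.03,.05):
        k=abs(q[:,0]-a)<.006; print("  x",a,k.sum(),np.median(q[k,2]) if k.any() else None)
cv2.imwrite("pics/end.png",np.hstack([cv2.resize(t["frame"][90:290,100:450],(700,400))]))
E
```

```text
time_s: 63.35
tcp_pos: [0.5237, 0.2805, 0.2075]
eef_rot: [180.0, 0.0, -169.8]
contact_force: [0.7, -0.2, -0.4]
gripper_width: 0.0001
gripper_force: 0.0
time_s: 64.95
tcp_pos: [0.5644, 0.0548, 0.2061]
eef_rot: [180.0, -0.0, -169.7]
contact_force: [0.2, 0.4, -0.1]
gripper_width: 0.0003
gripper_force: 0.0
w 10321
  x -0.07 344 0.0513113483166088
  x -0.05 1202 0.05147878160903949
  x -0.03 1204 0.05139492796182149
  x 0 1170 0.05139316885742079
  x 0.03 934 0.05149861987759624
  x 0.05 111 0.05128143903758503
top 130
  x -0.07 0 None
  x -0.05 0 None
  x -0.03 0 None
  x 0 0 None
  x 0.03 0 None
  x 0.05 51 0.050453836684072995
scene 2848
  x -0.07 33 0.04964159567759785
  x -0.05 241 0.051141569892068084
  x -0.03 251 0.05070578628814559
  x 0 251 0.050768202847942034
  x 0.03 269 0.05053565874727506
  x 0.05 278 0.05076651821983058
```

View pics/end.png

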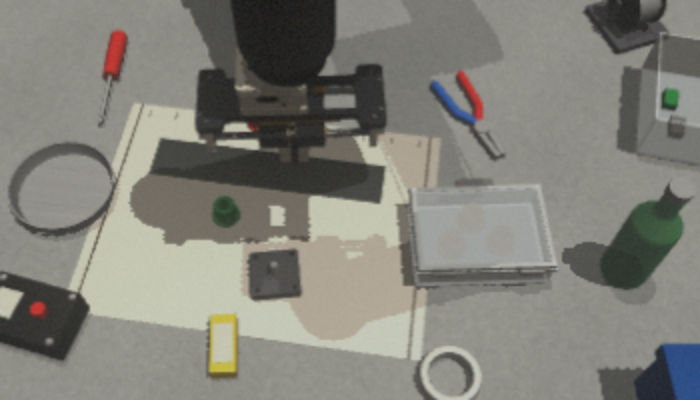

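The lid lies level at 51 mm, so it is shut. The three bushes show through it at (450,245), (475,215) and (500,240), the row is empty, and nothing else has moved.

```bash
python3 -c "
from plant import r
print(r.close_job())"
```

```text
the job is handed in; nothing more can be done
None
```

I tried the three bushes in the row (first, fourth and fifth places) on the gauge in turn; all slid right down, so all are in the box, the dish is empty, the lid is gently shut, and the job is handed in with no verdict shown.

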